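# Fill the empty cells of the candle-jar crate, lid it and latch it

### The arm

A 7-joint arm with a two-finger parallel gripper is mounted at the origin on the work surface. World frame = base frame: x ahead of the robot, y to its left, z up, the work surface at z = 0. Lengths are in m, angles in rad, forces in N, time in s.
With the tool pointing down it reaches from about 0.425 to 1.025 m from the base axis. Payload 9.4 kg.
Tool frame: the origin (TCP) lies on the front face of the gripper's body, between the roots of the fingers; the fingertips stand 84 mm ahead of it and the grasp point (between the pads) lies ahead of it (manip.hold_point_z is the z of the grasp point in the tool frame, in m); z points along the fingers, y is the line along which they close (so a half turn about z gives the same grasp; the last joint's range is limited). The gripper opens to 93 mm and grips with 3 to 60 N. Pads are 15 mm wide; open, the fingers measure 128 mm over their backs; the gripper's body (75 mm by 188 mm) begins 65 mm behind the grasp point.
Start: joints at [-1.221, 0.599, -0.003, 1.599, 0.002, 0.943, -0.08], TCP at [0.3, 0.66, 0.303] pointing down, gripper open.
Joint ranges: [-2.57, 2.57], [-0.35, 1.97], [-1.29, 1.29], [0.11, 2.56], [-1.05, 4.19], [0.11, 1.86], [-2.63, 2.63]. Speed limits (rad/s): [2.22, 2.22, 3.01, 3.01, 3.14, 3.14, 3.14].

### API

Orientations are given as a rotation vector (axis times angle).
In Python, from workcell import readout, capture, order, finder, manip gives the robot as it stands. The module is installed in compiled form; this text tells all that it offers.
- The arm moves only by the shell command python3 -m inch 'ROWS' [FORCE]. ROWS is JSON, a list of rows, each a list of 7 numbers: the shift along the tool's x, y, z in cm, then the turn, a rotation vector about the tool's x, y, z in rad, then the finger opening in cm, from 0 to 9.3. In form: [[tx, ty, tz, ax, ay, az, fingers], ...]. A call has 1 to 10 rows; each row shifts and turns the commanded pose from where the row before left it, along the tool's axes as they then stand; what a row does not reach is not made up. A row lasts 1/12 s, in which the tool goes at most 41.7 mm and 7.16 degrees, less where a joint would pass 70% of its speed; a pose out of reach is approached as far as the arm can. A call is refused whole if a number of a shift passes 4.17 or a number of a turn 0.125, either way. A call with a gripper value outside its range is refused whole. The fingers move at their own pace and stop on an object; FORCE is the grip in N (left out, the last holds). Time passes only in rows, so rows that do not move let the fingers close. It gives the time, the measured TCP pose, the force, the opening and the grip force at its end, in the units of the state.
- readout.observe(): the state, without advancing time (a new reading comes with each control period).
- capture(name): name is "scene" or "top" or "wrist"; returns a dict with "color" (420x560x3 uint8, red, green, blue), "mtx" (3x3 intrinsics, pixels), "dist" ([k1, k2, p1, p2, k3] as OpenCV has them; the pictures are not rectified), "rvec" (rotation vector, rad) and "tvec" (3), from world to camera coordinates, as OpenCV has them. Camera axes: x right, y down, z forward; pixel columns grow to the right and rows downward; lengths in m; the calibration is good to about 2 mm. A picture is of the moment at which its call begins. There is no depth.
- order.finish_job(): hands the job in; it is judged then, once.
Trained networks look in a picture, given as the dict that the camera call returned (one of the last four; its "shot" number tells which), for a name from the list of things; names that differ only in an ending like _2 or _b are one class to them, and where a whole thing is asked for, a point or a joint stands for the part that bears it (a point fixed in the world has none). Each returns a list of dicts, best first, with "p" (0 to 1); they miss things now and then, are a little off and sometimes report something else, mostly with a low value. They report only what shows in the picture. A call takes as long as a camera call.
- finder.masks_of(query, picture): "pixels" (420x560 bool, what is visible of it) and "box" ([centre column, centre row, width, height] in pixels, round what is visible of it).
- finder.mark_of(query, picture): "centre" ([row, column] in pixels: a listed point, or the origin of a listed thing).
The state is a dict: "time": time; "q": joint angles; "joint_velocities": joint speeds; "joint_torque": joint torques, N m; "tcp_pos": TCP position; "tcp_rot": TCP orientation; "ft_force": force on the tool from outside, world axes, zero at the start; "ft_torque": the same for the moment, N m; "width": finger opening in m; "grasp_force": force on a finger pad.
Only numpy, scipy, OpenCV 4.12 (cv2) and the standard library are available. Lean on these libraries where they do the work, as an engineer would, in place of code of your own. Each camera call takes 0.05 s, during which the arm holds its last target. There are 200 camera calls.

### The job

Make this crate of candle jars ready to go: stand a spare jar gently in every empty cell, leaving the jars already packed where they are and any spares you do not need upright on the bench. Then take the lid off the stand it hangs on, set it squarely down on the crate so that it is fully home, and turn the brass latch across it. Do not drop anything, and leave the goblet and the soap dispenser alone.

Things in the scene. Friction and masses are not known exactly. Their poses are not given: they have to be found in the camera images.
- crate: open wooden crate fixed to the bench, 170 (x) x 250 (y) mm, 2 x 3 cells (2 along x), floor 8 mm thick. End walls (y = +-117 to +-125 mm) 112 mm high: they carry the lid. Long sides (outer faces x = +-85, 8 mm thick) only 55 mm high, dividers 6 mm thick and 48 mm high. Origin: centre of the underside, on the bench. A brass turn-latch stands outside the +y end.
- cell0 (a point): centre of the floor (8 mm above the bench) of a 74 mm square crate cell, at x = -40, y = -80 mm in the crate's frame; it may start empty or with a jar
- cell1 (a point): centre of the floor (8 mm above the bench) of a 74 mm square crate cell, at x = -40, y = 0 mm in the crate's frame; it may start empty or with a jar
- cell2 (a point): centre of the floor (8 mm above the bench) of a 74 mm square crate cell, at x = -40, y = 80 mm in the crate's frame; it may start empty or with a jar
- cell3 (a point): centre of the floor (8 mm above the bench) of a 74 mm square crate cell, at x = 40, y = -80 mm in the crate's frame; it may start empty or with a jar
- cell4 (a point): centre of the floor (8 mm above the bench) of a 74 mm square crate cell, at x = 40, y = 0 mm in the crate's frame; it may start empty or with a jar
- cell5 (a point): centre of the floor (8 mm above the bench) of a 74 mm square crate cell, at x = 40, y = 80 mm in the crate's frame; it may start empty or with a jar
- packed0: stone candle jar (white, pink, cream or dark green) with a wooden lid: 62 mm across, stone to 50 mm height, flat lid (58 mm across) to 60 mm, then an upright dark knob 24 mm across from 60 to 90 mm; about 0.35 kg. Origin: centre of the foot, z up. One of those already packed, in any of the cells (None if absent).
- packed1: stone candle jar (white, pink, cream or dark green) with a wooden lid: 62 mm across, stone to 50 mm height, flat lid (58 mm across) to 60 mm, then an upright dark knob 24 mm across from 60 to 90 mm; about 0.35 kg. Origin: centre of the foot, z up. One of those already packed, in any of the cells (None if absent).
- packed2: stone candle jar (white, pink, cream or dark green) with a wooden lid: 62 mm across, stone to 50 mm height, flat lid (58 mm across) to 60 mm, then an upright dark knob 24 mm across from 60 to 90 mm; about 0.35 kg. Origin: centre of the foot, z up. One of those already packed, in any of the cells (None if absent).
- packed3: stone candle jar (white, pink, cream or dark green) with a wooden lid: 62 mm across, stone to 50 mm height, flat lid (58 mm across) to 60 mm, then an upright dark knob 24 mm across from 60 to 90 mm; about 0.35 kg. Origin: centre of the foot, z up. One of those already packed, in any of the cells (None if absent).
- packed4: stone candle jar (white, pink, cream or dark green) with a wooden lid: 62 mm across, stone to 50 mm height, flat lid (58 mm across) to 60 mm, then an upright dark knob 24 mm across from 60 to 90 mm; about 0.35 kg. Origin: centre of the foot, z up. One of those already packed, in any of the cells (None if absent).
- packed5: stone candle jar (white, pink, cream or dark green) with a wooden lid: 62 mm across, stone to 50 mm height, flat lid (58 mm across) to 60 mm, then an upright dark knob 24 mm across from 60 to 90 mm; about 0.35 kg. Origin: centre of the foot, z up. One of those already packed, in any of the cells (None if absent).
- spare0: stone candle jar (white, pink, cream or dark green) with a wooden lid: 62 mm across, stone to 50 mm height, flat lid (58 mm across) to 60 mm, then an upright dark knob 24 mm across from 60 to 90 mm; about 0.35 kg. Origin: centre of the foot, z up. A spare, standing on the bench beside the crate.
- spare1: stone candle jar (white, pink, cream or dark green) with a wooden lid: 62 mm across, stone to 50 mm height, flat lid (58 mm across) to 60 mm, then an upright dark knob 24 mm across from 60 to 90 mm; about 0.35 kg. Origin: centre of the foot, z up. A spare, standing on the bench beside the crate.
- spare2: stone candle jar (white, pink, cream or dark green) with a wooden lid: 62 mm across, stone to 50 mm height, flat lid (58 mm across) to 60 mm, then an upright dark knob 24 mm across from 60 to 90 mm; about 0.35 kg. Origin: centre of the foot, z up. A spare, standing on the bench beside the crate.
- spare3: stone candle jar (white, pink, cream or dark green) with a wooden lid: 62 mm across, stone to 50 mm height, flat lid (58 mm across) to 60 mm, then an upright dark knob 24 mm across from 60 to 90 mm; about 0.35 kg. Origin: centre of the foot, z up. A spare, standing on the bench beside the crate.
- spare4: stone candle jar (white, pink, cream or dark green) with a wooden lid: 62 mm across, stone to 50 mm height, flat lid (58 mm across) to 60 mm, then an upright dark knob 24 mm across from 60 to 90 mm; about 0.35 kg. Origin: centre of the foot, z up. A spare, standing on the bench beside the crate.
- lid: plywood lid 180 (x) x 254 (y) x 10 mm, 0.4 kg. Origin: centre of the board's underside, 112 mm above the bench when home. Two cleats below (8 mm deep, outer faces y = +-112) fit between the end walls. Handle: posts at y = +-60, bar along y 14 x 14 x 134 mm, centre 87 mm above the origin; grip its middle, closing along x. Starts hanging by the bar on the stand's prongs.
- stand: black steel stand, fixed; origin on the bench under its 2 posts (y = +-38 mm). From each a 10 mm prong, top face 200 mm up, runs 158 mm to the stand's -x and ends in a tip turned up to 218 mm. The lid's bar lies across the prongs 110-125 mm before the posts. Lift it 30-45 mm to clear the tips (over 55 mm the board hits the prongs from below), then draw it 140 mm or more to the stand's -x.
- latch (a joint): angle (rad) of the brass latch about an upright axis at x = 0, y = 148 mm in the crate's frame; range -0.6 to 1.65. 0: arm along the crate's end, pointing to crate -x; grows counter-clockwise from above; 1.57: points to crate -y, across the lid. Starts at -0.5 to -0.1; stays where left; turns with about 1 N. Arm 22 mm wide, 75 mm long, 127 to 139 mm above the bench, 5 mm over the seated lid.
- latch_knob (a point): middle of the upright black knob on the latch's arm, 18 mm across, from 139 to 169 mm above the bench, 60 mm from the latch's axis
- goblet: stone goblet, 100 mm across, 85 mm high, a bystander. Origin: centre of the foot
- dispenser: white square soap dispenser with a pump, 65 x 65 x 132 mm, a bystander. Origin: centre of the foot

How it is judged:
By the outcome, as a careful person would: the job done as asked, in the order asked, and still so for the second after the job is handed in, with the robot touching nothing.
Of packed0, packed1, packed2, packed3, packed4, packed5 only 1 to 3 are there at a start; the rules pass over those that are not, and their reading is None.
At some moment in a run one of spare0, spare1, spare2, spare3, spare4 may be knocked a few centimetres aside while the robot is not near it.
It also fails if it takes over 210 s, if anything falls off the work surface, if the arm or the gripper's body presses on something with over 40 N, if the wrist force passes 120 N, or if a joint passes its speed limit or range.

## Working session

There is one attempt and no reset: what is moved stays moved. The work goes in short steps, Python scripts to look and compute and a shell command to move; the robot and the scene stay as the last step left them, time stands still between calls to the robot, and variables do not carry over. Pictures are saved under pics/ and viewed, at most 14 in all, crops included, and the job is handed in when it is done.

```bash
mkdir -p pics; cat > h.py <<'E'
import numpy as np, cv2
from workcell import readout, capture, order, finder, manip
from scipy.spatial.transform import Rotation as R
def save(c,n): cv2.imwrite(f'pics/{n}.png',cv2.cvtColor(c['color'],cv2.COLOR_RGB2BGR))
def ray(c,px):  # px (col,row)
    u=cv2.undistortPoints(np.array([[px]],float),c['mtx'],np.array(c['dist']))[0,0]
    Rm=cv2.Rodrigues(np.array(c['rvec'],float))[0]; t=np.array(c['tvec']).ravel()
    return -Rm.T@t, Rm.T@np.array([u[0],u[1],1])
def atz(c,px,z):
    o,d=ray(c,px); return o+d*(z-o[2])/d[2]
def proj(c,P): return cv2.projectPoints(np.array(P,float).reshape(-1,3),np.array(c['rvec'],float),np.array(c['tvec'],float),c['mtx'],np.array(c['dist']))[0][:,0]
def tool(): 
    s=readout.observe(); return np.array(s['tcp_pos']),R.from_rotvec(s['tcp_rot'])
E
python3 - <<'E'
from h import *
np.set_printoptions(precision=3,suppress=True)
s=readout.observe(); print(s['time'],s['tcp_pos'],R.from_rotvec(s['tcp_rot']).as_matrix(),manip.hold_point_z)
for n in ['scene','top']:
    c=capture(n); save(c,n+'0'); print(n,ray(c,(280,210)))
    for q in ['crate','spare0','packed0','lid','stand','goblet','dispenser','latch','latch_knob']:
        z={'spare0':0,'packed0':.008,'latch_knob':.154,'lid':.12}.get(q,0)
        for m in finder.mark_of(q,c):
            if m['p']>.3: print(q,round(m['p'],2),np.round(m['centre']),atz(c,m['centre'][::-1],z)[:2])
E
```

```text
0.0 [0.3   0.66  0.302] [[-0.91   0.414 -0.001]
 [ 0.414  0.91  -0.001]
 [-0.    -0.002 -1.   ]] 0.0653
scene (array([ 0.906, -0.684,  0.596]), array([-0.359,  0.764, -0.537]))
crate 0.82 [207. 290.] [0.527 0.189]
crate 0.67 [191. 310.] [0.544 0.293]
crate 0.66 [273. 326.] [ 0.706 -0.024]
spare0 0.91 [271. 227.] [ 0.508 -0.111]
spare0 0.82 [260. 195.] [ 0.424 -0.109]
spare0 0.77 [299. 280.] [ 0.651 -0.139]
spare0 0.74 [274. 328.] [ 0.711 -0.026]
spare0 0.72 [278. 252.] [ 0.569 -0.109]
packed0 0.75 [207. 298.] [0.551 0.187]
packed0 0.66 [196. 356.] [0.674 0.312]
packed0 0.42 [213. 256.] [0.463 0.11 ]
lid 0.8 [310. 129.] [ 0.498 -0.374]
stand 0.71 [388. 203.] [ 0.624 -0.378]
goblet 0.96 [242. 364.] [0.751 0.12 ]
goblet 0.45 [210. 298.] [0.552 0.183]
dispenser 0.64 [195. 356.] [0.671 0.331]Traceback (most recent call last):
  File "<stdin>", line 8, in <module>
ValueError: it knows: cell, crate, dispenser, goblet, latch_knob, lid, packed, spare, stand
```

```bash
python3 - <<'E'
from h import *
np.set_printoptions(precision=3,suppress=True)
for n in ['top']:
    c=capture(n); save(c,n+'0'); print(n,ray(c,(280,210)))
    for q in ['crate','cell0','spare0','packed0','lid','stand','goblet','dispenser','latch_knob']:
        z={'spare0':0,'packed0':.008,'cell0':.008,'latch_knob':.154,'lid':.12}.get(q,0)
        for m in finder.mark_of(q,c):
            if m['p']>.3: print(q,round(m['p'],2),np.round(m['centre']),atz(c,m['centre'][::-1],z)[:2])
E
```

```text
top (array([ 0.492, -0.027,  1.217]), array([ 0.066,  0.018, -0.998]))
crate 0.89 [235. 209.] [0.513 0.18 ]
crate 0.55 [251. 235.] [0.469 0.113]
cell0 0.95 [251. 172.] [0.472 0.277]
cell0 0.88 [218. 175.] [0.558 0.266]
cell0 0.8 [223. 205.] [0.543 0.188]
cell0 0.78 [249. 235.] [0.476 0.11 ]
cell0 0.72 [216. 239.] [0.559 0.099]
cell0 0.71 [249. 204.] [0.477 0.193]
spare0 0.84 [266. 315.] [ 0.427 -0.091]
spare0 0.82 [176. 334.] [ 0.658 -0.147]
spare0 0.58 [237. 321.] [ 0.501 -0.109]
spare0 0.56 [203. 320.] [ 0.589 -0.11 ]
packed0 0.83 [219. 204.] [0.554 0.191]
packed0 0.66 [220. 234.] [0.549 0.114]
lid 0.64 [235. 441.] [ 0.499 -0.382]
lid 0.37 [250. 207.] [0.475 0.163]
stand 0.66 [186. 419.] [ 0.626 -0.37 ]
goblet 0.65 [144. 233.] [0.75  0.114]
dispenser 0.78 [178. 148.] [0.667 0.342]
dispenser 0.32 [219. 176.] [0.557 0.265]
latch_knob 0.84 [258. 120.] [0.46  0.361]
```

View pics/scene0.png

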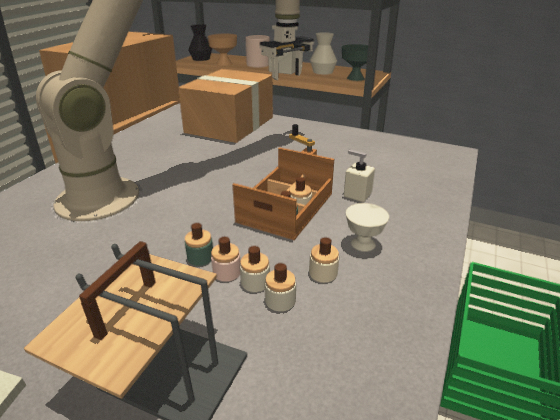

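View pics/top0.png

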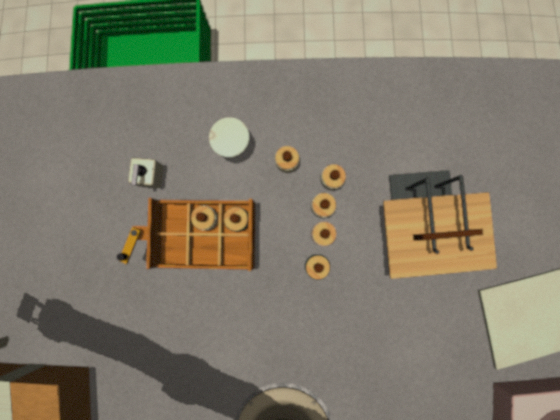

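The scene picture shows the crate with two packed jars in the middle and near (-y) cells of its far (+x) column. Five spares stand right of the crate at columns 287–333, with the lid on its stand at about (440,235). The latch knob is at (122,258). Next I'll square the tool up and look from above the crate.

```bash
python3 -m inch '[[0,0,-1,0,0,0.1145,6],[0,0,-1,0,0,0.1145,6],[0,0,-1,0,0,0.1145,6],[0,0,-1,0,0,0.1145,6],[0,0,-1,0,0,0.1145,6],[0,0,-1,0,0,0.1145,6],[0,0,-1,0,0,0.1145,6],[0,0,-1,0,0,0.1145,6],[0,0,-1,0,0,0.1145,6],[0,0,-1,0,0,0.1145,6]]' 20
python3 -m inch '[[-3,1.35,0,0,0,0,6],[-3,1.35,0,0,0,0,6],[-3,1.35,0,0,0,0,6],[-3,1.35,0,0,0,0,6],[-3,1.35,0,0,0,0,6],[-3,1.35,0,0,0,0,6],[-3,1.35,0,0,0,0,6],[-3,1.35,0,0,0,0,6],[-3,1.35,0,0,0,0,6],[-3,1.35,0,0,0,0,6]]'
python3 -m inch '[[-3,1.35,0,0,0,0,6],[-3,1.35,0,0,0,0,6],[-3,1.35,0,0,0,0,6],[-3,1.35,0,0,0,0,6],[-3,1.35,0,0,0,0,6],[-2.3,1.25,0,0,0,0,6],[0,0,0,0,0,0,6],[0,0,0,0,0,0,6]]'
python3 - <<'E'
from h import *
np.set_printoptions(precision=3,suppress=True)
c=capture('wrist'); save(c,'w1'); o,d=ray(c,(280,210));print(o,d)
for q in ['crate','cell0','packed0','spare0','latch_knob']:
    z={'packed0':.008,'cell0':.008,'latch_knob':.154}.get(q,0)
    for m in finder.mark_of(q,c):
        if m['p']>.3: print(q,round(m['p'],2),np.round(m['centre']),atz(c,m['centre'][::-1],z)[:2])
E
```

```text
time: 1.73
tcp_pos: [0.3, 0.6599, 0.4032]
tcp_rot: [-2.229, -2.214, 0.0]
ft_force: [-0.9, -0.4, -0.8]
width: 0.0603
grasp_force: 0.0
time: 2.57
tcp_pos: [0.4352, 0.3583, 0.403]
tcp_rot: [-2.222, -2.22, -0.001]
ft_force: [0.9, -1.0, 0.1]
width: 0.0601
grasp_force: 0.0
time: 3.23
tcp_pos: [0.5152, 0.1854, 0.403]
tcp_rot: [2.226, 2.217, 0.001]
ft_force: [-0.6, 0.5, -0.2]
width: 0.0602
grasp_force: 0.0
[0.516 0.269 0.486] [-0.009 -0.3   -0.954]
crate 0.93 [162. 284.] [0.517 0.187]
cell0 0.86 [ 99. 251.] [0.475 0.269]
cell0 0.79 [219. 255.] [0.475 0.106]
cell0 0.79 [165. 252.] [0.473 0.184]
cell0 0.76 [101. 312.] [0.553 0.267]
packed0 0.73 [163. 310.] [0.552 0.186]
packed0 0.59 [221. 307.] [0.549 0.102]
spare0 0.91 [338. 229.] [ 0.427 -0.101]
spare0 0.87 [346. 280.] [ 0.51  -0.117]
spare0 0.65 [344. 323.] [ 0.58  -0.113]
spare0 0.59 [297. 400.] [ 0.697 -0.026]
latch_knob 0.58 [220. 254.] [0.487 0.155]
latch_knob 0.37 [299. 401.] [0.642 0.064]
```

View pics/w1.png

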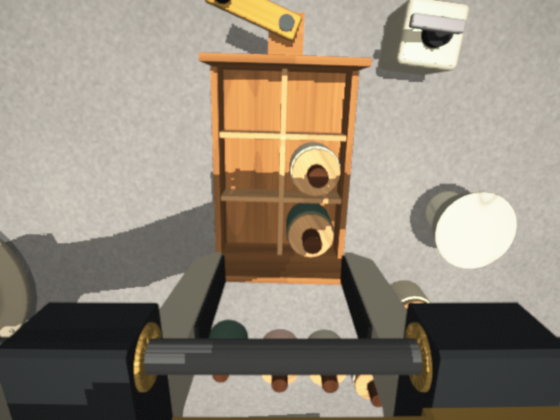

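The wrist picture shows the crate nearly square to the world. Packed jars are at (316,170) and (311,232), and the divider crossings are at (283,134) and (282,197). The far wall's top runs from (201,57) to (370,62), and the latch pivot is at (287,22).

```bash
python3 - <<'E'
from h import *
np.set_printoptions(precision=4,suppress=True)
c=capture('wrist')
for n,p,z in [('div+',(283,134),.05),('div-',(282,197),.05),('wallL',(201,55),.112),('wallR',(370,59),.112),('side-x top near',(214,250),.055),('side -x top far',(211,75),.055),('latchpiv',(287,22),.139),('latchknob',(222,0),.169)]:
    print(n,atz(c,p,z))
g=cv2.cvtColor(c['color'],cv2.COLOR_RGB2BGR)[:300,180:400]
cv2.imwrite('pics/w1c.png',cv2.resize(g,None,fx=2.0,fy=2.0,interpolation=cv2.INTER_CUBIC))
# fit by cells/packed marks
src=np.array([[-.04,.08],[-.04,0],[-.04,-.08],[.04,.08],[.04,0],[.04,-.08]])
dst=np.array([[.475,.269],[.473,.184],[.475,.106],[.553,.267],[.552,.186],[.549,.102]])
sc=src-src.mean(0);dc=dst-dst.mean(0);H=sc.T@dc
print('yaw',np.arctan2(H[0,1]-H[1,0],H[0,0]+H[1,1]),dst.mean(0))
for yaw in (0,.012,.025):
  for cx,cy in ((.513,.186),):
    Rz=np.array([[np.cos(yaw),-np.sin(yaw)],[np.sin(yaw),np.cos(yaw)]])
    P=[(0,.04,.048),(0,-.04,.048),(-.085,.125,.112),(.085,.125,.112),(-.085,-.125,.112),(.085,-.125,.112)]
    print(yaw,proj(c,[list(Rz@p[:2]+[cx,cy])+[p[2]] for p in P]).round(0).tolist())
E
```

```text
div+ [0.5145 0.2316 0.05  ]
div- [0.5133 0.1527 0.05  ]
wallL [0.4343 0.3134 0.112 ]
wallR [0.5997 0.31   0.112 ]
side-x top near [0.4234 0.0813 0.055 ]
side -x top far [0.4321 0.2985 0.055 ]
latchpiv [0.5179 0.3375 0.139 ]
latchknob [0.4658 0.3478 0.169 ]
yaw -0.013527923305787056 [0.5128 0.1857]
0 [[282.0, 139.0], [282.0, 202.0], [195.0, 58.0], [368.0, 58.0], [210.0, 285.0], [353.0, 285.0]]
0.012 [[281.0, 139.0], [282.0, 202.0], [193.0, 59.0], [367.0, 57.0], [211.0, 286.0], [354.0, 285.0]]
0.025 [[281.0, 139.0], [283.0, 202.0], [192.0, 60.0], [365.0, 56.0], [213.0, 287.0], [356.0, 284.0]]
```

View pics/w1c.png

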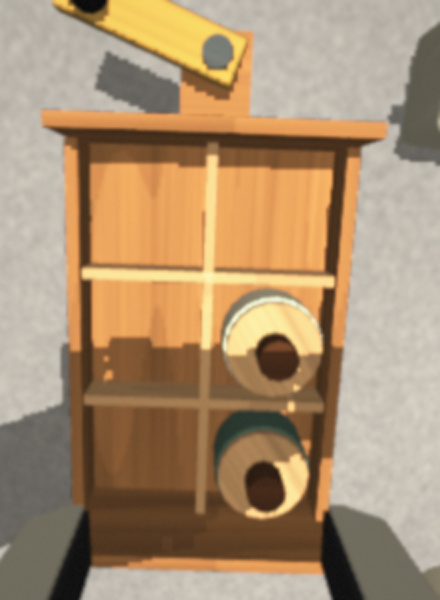

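The crop shows the crate turned slightly clockwise. I read the far wall's outer top corners at (201,56) and (373,60.5). The divider ends are at (221.5,136), (347.5,141.5), (222.5,200) and (341.5,203.5).

```bash
python3 - <<'E'
from h import *
from scipy.optimize import least_squares
np.set_printoptions(precision=4,suppress=True)
c=capture('wrist')
P=[(-.085,.125,.112),(.085,.125,.112),(0,.04,.048),(0,-.04,.048),(0,.117,.048),(-.077,.04,.048),(.077,.04,.048),(-.077,-.04,.048),(.077,-.04,.048)]
px=np.array([(201,56),(373,60.5),(285,137),(282,200),(286,72.5),(221.5,136),(347.5,141.5),(222.5,200),(341.5,203.5)])
def w(v,p): a=v[2]; return [v[0]+np.cos(a)*p[0]-np.sin(a)*p[1],v[1]+np.sin(a)*p[0]+np.cos(a)*p[1],p[2]]
f=lambda v:(proj(c,[w(v,p) for p in P])-px).ravel()
r=least_squares(f,[.513,.186,0],loss='soft_l1'); v=r.x; print(v,r.fun.reshape(-1,2))
for i,(x,y) in enumerate([(-.04,-.08),(-.04,0),(-.04,.08),(.04,-.08),(.04,0),(.04,.08)]): print('cell',i,np.array(w(v,(x,y,0))))
print('latch axis',w(v,(0,.148,0)))
print(tool()[0])
E
```

```text
[ 0.515   0.1857 -0.0299] [[-0.6343 -0.8946]
 [ 0.8483  0.3291]
 [-0.7141  1.657 ]
 [ 0.3     1.6623]
 [ 0.4077 -1.1314]
 [-0.3662  0.7425]
 [-0.2489 -0.8357]
 [-0.0832 -0.1071]
 [ 0.5178 -0.063 ]]
cell 0 [0.4726 0.1069 0.    ]
cell 1 [0.475  0.1869 0.    ]
cell 2 [0.4774 0.2668 0.    ]
cell 3 [0.5526 0.1045 0.    ]
cell 4 [0.555  0.1845 0.    ]
cell 5 [0.5574 0.2644 0.    ]
latch axis [np.float64(0.5194062696807559), np.float64(0.3336133476880373), 0]
[0.5143 0.1876 0.4027]
```

```bash
cat >> h.py <<'E'
def knobs(c,n='spare0',z0=0.,pmin=.3):
    """jar axis from masks: dark knob isn't separated; use origin marks at foot height"""
    return [(round(m['p'],2),atz(c,m['centre'][::-1],z0)[:2]) for m in finder.mark_of(n,c) if m['p']>pmin]
def topknob(c,xy,z0=0.):
    """refine: dark blob near projected knob top"""
    p=proj(c,[[*xy,z0+.09]])[0]; q=proj(c,[[xy[0]+.012,xy[1],z0+.09]])[0]; r=np.hypot(*(q-p))
    h,w=c['color'].shape[:2]; yy,xx=np.mgrid[:h,:w]
    g=c['color'].astype(int).sum(2); m=(np.hypot(xx-p[0],yy-p[1])<2.2*r)&(g<180)
    return p,r,m.sum(),(atz(c,(xx[m].mean(),yy[m].mean()),z0+.082)[:2] if m.sum()>5 else None)
E
python3 -m inch '[[-2.75,0.4,0,0,0,0,6],[-2.75,0.4,0,0,0,0,6],[-2.75,0.4,0,0,0,0,6],[-2.75,0.4,0,0,0,0,6],[-2.75,0.4,0,0,0,0,6],[-2.75,0.4,0,0,0,0,6],[-2.75,0.4,0,0,0,0,6],[-2.75,0.4,0,0,0,0,6],[-2.75,0.4,0,0,0,0,6],[-2.75,0.4,0,0,0,0,6]]'
python3 -m inch '[[0,0,0,0,0,0,6],[0,0,0,0,0,0,6]]'
python3 - <<'E'
from h import *
np.set_printoptions(precision=4,suppress=True)
c=capture('wrist'); save(c,'w2')
for p,x in knobs(c): print(p,x,topknob(c,x))
print(tool()[0],tool()[1].as_rotvec())
E
```

```text
time: 4.47
tcp_pos: [0.5545, -0.0892, 0.4028]
tcp_rot: [2.222, 2.221, 0.0]
ft_force: [0.5, -0.3, 0.6]
width: 0.0598
grasp_force: 0.0
time: 4.63
tcp_pos: [0.5544, -0.0895, 0.4027]
tcp_rot: [2.225, 2.217, -0.0]
ft_force: [0.5, 0.2, -0.6]
width: 0.0595
grasp_force: 0.0
0.85 [ 0.6982 -0.0227] (array([414.916 , 115.3553]), np.float64(10.990181583349306), np.int64(143), array([ 0.6894, -0.0245]))
0.74 [ 0.4274 -0.0955] (array([171.7951, 181.8366]), np.float64(10.429168225564242), np.int64(410), array([ 0.4288, -0.0933]))
0.62 [ 0.5073 -0.115 ] (array([242.1462, 197.9787]), np.float64(10.342515900747307), np.int64(359), array([ 0.5097, -0.111 ]))
0.6 [ 0.5771 -0.113 ] (array([302.3777, 196.076 ]), np.float64(10.367519187146858), np.int64(354), array([ 0.5802, -0.1126]))
0.6 [ 0.6516 -0.1397] (array([365.1002, 217.6861]), np.float64(10.138335919523657), np.int64(122), array([ 0.6441, -0.1321]))
[ 0.5544 -0.0873  0.4026] [-2.2211 -2.2209 -0.0002]
```

View pics/w2.png

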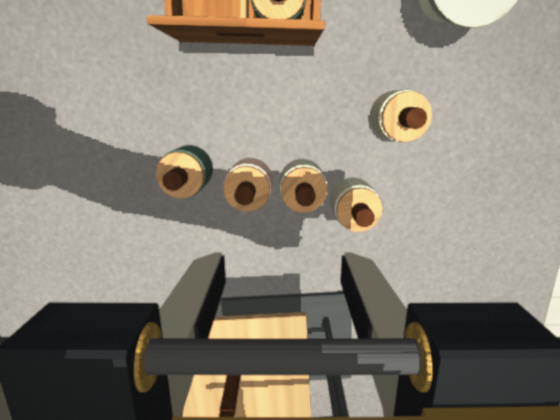

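Knob tops show at about (174,178), (245,193), (305,194), (363,216) and (414,118), which agrees with the network marks. I'll take the jar at (0.429,-0.092) first.

```bash
python3 -m inch '[[0,-3.1,0,0,0,0,5],[-0.2,-3.1,0,0,0,0,5],[-0.2,-3.1,0,0,0,0,5],[0,-3.2,0,0,0,0,5],[0,0,3.5,0,0,0,5],[0,0,3.5,0,0,0,5],[0,0,3.5,0,0,0,5],[0,0,3.5,0,0,0,5],[0,0,3.5,0,0,0,5],[0,0,2,0,0,0,5]]' 25
python3 - <<'E'
from h import *
c=capture('wrist'); save(c,'w3'); print(tool()[0])
for p,x in knobs(c): print(p,x,topknob(c,x))
E
```

```text
time: 5.57
tcp_pos: [0.4287, -0.0905, 0.2051]
tcp_rot: [-2.218, -2.222, 0.003]
ft_force: [-0.4, 0.6, -0.9]
width: 0.0503
grasp_force: 0.0
[ 0.42813552 -0.09041405  0.20328346]
0.86 [ 0.65169547 -0.14331816] (array([619.13155975, 318.61063527]), np.float64(17.32809422383906), np.int64(0), None)
0.8 [ 0.42731102 -0.09561621] (array([280.55600791, 252.42370813]), np.float64(19.697391853631057), np.int64(1417), array([ 0.42740967, -0.09285397]))
0.59 [ 0.50825246 -0.11865691] (array([408.96098516, 286.23680957]), np.float64(18.924954765657773), np.int64(2648), array([ 0.51151567, -0.12464304]))
```

View pics/w3.png

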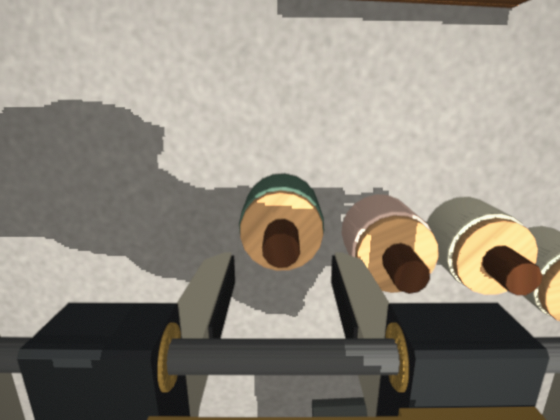

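The jar's knob sits centred between the fingers at about (281,248). I'll close on it and lift.

```bash
python3 -m inch '[[-0.25,0,2,0,0,0,5],[0,0,2,0,0,0,5],[0,0,1,0,0,0,5],[0,0,0.5,0,0,0,5],[0,0,0,0,0,0,5],[0,0,0,0,0,0,1.5],[0,0,0,0,0,0,1.5],[0,0,0,0,0,0,1.5],[0,0,0,0,0,0,1.5],[0,0,0,0,0,0,1.5]]' 25
python3 -m inch '[[0,0,0,0,0,0,1.5],[0,0,-0.5,0,0,0,1.5],[0,0,-1,0,0,0,1.5],[0,0,-2,0,0,0,1.5],[0,0,-2.5,0,0,0,1.5],[0,0,-2.5,0,0,0,1.5],[0,0,-2.5,0,0,0,1.5],[0,0,-2.5,0,0,0,1.5],[0,0,-0.8,0,0,0,1.5],[0,0,0,0,0,0,1.5]]'
```

```text
time: 6.5
tcp_pos: [0.4291, -0.0945, 0.1531]
tcp_rot: [-2.222, -2.22, -0.0]
ft_force: [-0.1, 0.5, -0.6]
width: 0.0233
grasp_force: 24.9
time: 7.33
tcp_pos: [0.43, -0.0946, 0.2972]
tcp_rot: [2.22, 2.219, 0.005]
ft_force: [0.1, -0.7, -3.4]
width: 0.0234
grasp_force: 24.9
```

```bash
python3 -m inch '[[1,0.1,0,0,0,0,1.5],[2,0.3,0,0,0,0,1.5],[3,0.4,0,0,0,0,1.5],[3.3,0.4,0,0,0,0,1.5],[3.3,0.4,0,0,0,0,1.5],[3.3,0.4,0,0,0,0,1.5],[3.3,0.4,0,0,0,0,1.5],[3.3,0.4,0,0,0,0,1.5],[3.3,0.4,0,0,0,0,1.5],[3.3,0.4,0,0,0,0,1.5]]'
python3 -m inch '[[3,0.4,0,0,0,0,1.5],[2,0.4,0,0,0,0,1.5],[1,0.3,0,0,0,0,1.5],[0.3,0.1,0,0,0,0,1.5],[0,0,0,0,0,0,1.5],[0,0,0,0,0,0,1.5]]'
python3 - <<'E'
from h import *
for i in range(4):
    c=capture('wrist'); print(tool()[0].round(4))
save(c,'w4')
t=capture('top'); save(t,'t4')
print([ (p,x.round(3)) for p,x in knobs(t)])
E
```

```text
time: 8.17
tcp_pos: [0.4645, 0.1985, 0.2936]
tcp_rot: [-2.221, -2.22, 0.005]
ft_force: [0.5, -0.5, -2.5]
width: 0.0236
grasp_force: 24.9
time: 8.67
tcp_pos: [0.4774, 0.2577, 0.295]
tcp_rot: [2.224, 2.218, -0.003]
ft_force: [0.4, -0.5, -3.6]
width: 0.0236
grasp_force: 24.9
[0.4775 0.2575 0.2953]
[0.4776 0.2575 0.2956]
[0.4777 0.2577 0.2958]
[0.4778 0.258  0.2959]
[(0.97, array([ 0.656, -0.146])), (0.8, array([ 0.706, -0.03 ])), (0.74, array([ 0.585, -0.118])), (0.61, array([0.479, 0.295])), (0.6, array([ 0.502, -0.066]))]
```

View pics/w4.png

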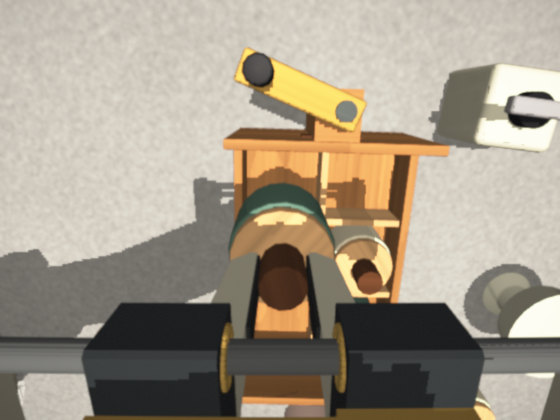

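The jar hangs over the far -x cell, needing about 9 mm more in +y. One spare has been knocked, from (0.508,-0.112) to about (0.502,-0.066). I'll shift and then lower.

```bash
python3 -m inch '[[0.45,0,0,0,0,0,1.5],[0.45,0,0,0,0,0,1.5],[0,0,2,0,0,0,1.5],[0,0,2.5,0,0,0,1.5],[0,0,2.5,0,0,0,1.5],[0,0,2.5,0,0,0,1.5],[0,0,1.5,0,0,0,1.5],[0,0,1,0,0,0,1.5],[0,0,0.5,0,0,0,1.5],[0,0,0,0,0,0,1.5]]'
python3 -m inch '[[0,0,0.2,0,0,0,1.5],[0,0,0.1,0,0,0,1.5],[0,0,0,0,0,0,1.5]]'
```

```text
time: 9.8
tcp_pos: [0.4778, 0.2685, 0.1701]
tcp_rot: [-2.222, -2.22, 0.001]
ft_force: [0.8, 0.2, -3.5]
width: 0.0236
grasp_force: 24.9
time: 10.05
tcp_pos: [0.478, 0.2685, 0.1684]
tcp_rot: [2.222, 2.22, 0.002]
ft_force: [-0.3, 1.3, -3.8]
width: 0.0238
grasp_force: 24.9
```

```bash
python3 -m inch '[[-0.1,0,0.2,0,0,0,1.5],[0,0,0.15,0,0,0,1.5],[0,0,0.1,0,0,0,1.5],[0,0,0,0,0,0,1.5]]'
python3 -m inch '[[0,0,0.1,0,0,0,1.5],[0,0,0,0,0,0,1.5]]'
python3 -m inch '[[0,0,0.1,0,0,0,1.5],[0,0,0,0,0,0,1.5]]'
```

```text
time: 10.38
tcp_pos: [0.4777, 0.2673, 0.1631]
tcp_rot: [-2.223, -2.22, 0.0]
ft_force: [-0.6, -0.0, -4.0]
width: 0.0233
grasp_force: 24.9
time: 10.55
tcp_pos: [0.4777, 0.2673, 0.1621]
tcp_rot: [-2.222, -2.22, 0.0]
ft_force: [0.0, 0.2, -3.5]
width: 0.0234
grasp_force: 24.9
time: 10.72
tcp_pos: [0.4778, 0.2673, 0.1612]
tcp_rot: [2.223, 2.22, 0.0]
ft_force: [-0.1, -1.0, -3.0]
width: 0.0237
grasp_force: 24.9
```

```bash
python3 -m inch '[[0,0,0.1,0,0,0,1.5],[0,0,0,0,0,0,1.5]]'
python3 -m inch '[[0,0,0.1,0,0,0,1.5],[0,0,0,0,0,0,1.5]]'
```

```text
time: 10.88
tcp_pos: [0.4772, 0.2673, 0.1607]
tcp_rot: [-2.222, -2.22, 0.001]
ft_force: [-3.2, -0.3, 5.9]
width: 0.0235
grasp_force: 25.0
time: 11.05
tcp_pos: [0.4769, 0.2672, 0.1604]
tcp_rot: [-2.221, -2.219, 0.001]
ft_force: [-7.0, -1.5, 17.1]
width: 0.0238
grasp_force: 25.0
```

```bash
python3 -m inch '[[0,0,-0.1,0,0,0,1.5],[0,0,0,0,0,0,3],[0,0,0,0,0,0,4],[0,0,0,0,0,0,4.5],[0,0,0,0,0,0,4.5],[0,0,-1,0,0,0,4.5],[0,0,-3,0,0,0,4.5],[0,0,-3,0,0,0,4.5],[0,0,-3,0,0,0,4.5],[0,0,-4,0,0,0,4.5]]'
python3 -m inch '[[-3,0.2,-3,0,0,0,4.5],[-4,0.3,-2,0,0,0,4.5],[-4,0.3,0,0,0,0,4.5],[-4,0.3,0,0,0,0,4.5],[-4,0.3,0,0,0,0,4.5],[-4,0.2,0,0,0,0,4.5],[-4,0.2,0,0,0,0,5],[-4,0.2,0,0,0,0,5],[-1.5,0,0,0,0,0,5],[0,0,0,0,0,0,5]]'
python3 - <<'E'
from h import *
c=capture('wrist'); save(c,'w5'); 
for i in range(3): c=capture('wrist'); print(tool()[0].round(4))
for p,x in knobs(c): print(p,x,topknob(c,x))
E
```

```text
time: 11.88
tcp_pos: [0.477, 0.2668, 0.301]
tcp_rot: [2.223, 2.22, -0.004]
ft_force: [0.4, 1.1, -0.6]
width: 0.045
grasp_force: 0.0
time: 12.72
tcp_pos: [0.4966, -0.0589, 0.3493]
tcp_rot: [2.229, 2.212, 0.0]
ft_force: [-1.3, 0.4, 0.0]
width: 0.0499
grasp_force: 0.0
[ 0.4969 -0.0547  0.3487]
[ 0.4971 -0.0536  0.3485]
[ 0.4972 -0.0531  0.3484]
0.95 [ 0.69988367 -0.02462434] (array([490.68064418, 159.01411674]), np.float64(12.11729915541576), np.int64(301), array([ 0.68837759, -0.02265237]))
0.81 [ 0.58127799 -0.11494983] (array([363.21911343, 245.01892643]), np.float64(11.460272173900195), np.int64(411), array([ 0.57771569, -0.10988264]))
0.81 [ 0.50767727 -0.07526035] (array([293.06802436, 208.75544977]), np.float64(11.883344209779354), np.int64(473), array([ 0.50873984, -0.07077183]))
0.67 [ 0.65245789 -0.13974337] (array([428.06121358, 266.34457421]), np.float64(11.143769523334225), np.int64(245), array([ 0.64270139, -0.13119736]))
```

View pics/w5.png

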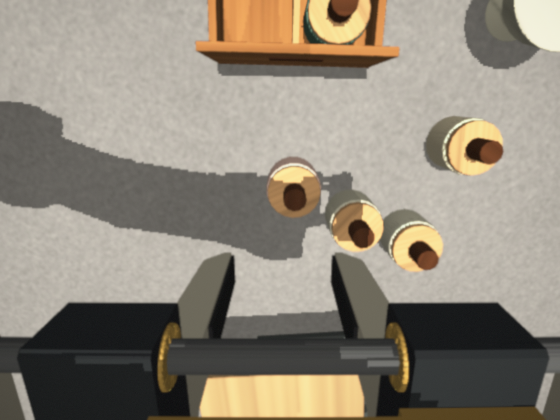

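The knocked jar now stands at about (0.508,-0.071), knob at (294,198). I'll move over it and look again before closing.

```bash
python3 -m inch '[[-0.9,0.6,0,0,0,0,5],[-0.9,0.5,2,0,0,0,5],[0,0,3.5,0,0,0,5],[0,0,3.5,0,0,0,5],[0,0,3.5,0,0,0,5],[0,0,2,0,0,0,5],[0,0,0,0,0,0,5],[0,0,0,0,0,0,5]]'
python3 - <<'E'
from h import *
for i in range(2): c=capture('wrist'); print(tool()[0].round(4))
for p,x in knobs(c): print(p,x,topknob(c,x))
E
```

```text
time: 13.63
tcp_pos: [0.5083, -0.0724, 0.2027]
tcp_rot: [-2.221, -2.22, 0.003]
ft_force: [-0.7, 0.0, 0.4]
width: 0.0499
grasp_force: 0.0
[ 0.5088 -0.0725  0.2038]
[ 0.509  -0.0725  0.2044]
0.92 [ 0.6971105  -0.02676305] (array([610.8826967 , 170.74515603]), np.float64(20.04436870709266), np.int64(0), None)
0.87 [ 0.65014604 -0.14131252] (array([494.6528454, 340.275077 ]), np.float64(17.693259369453227), np.int64(4350), array([ 0.65488591, -0.14936539]))
0.83 [ 0.50841768 -0.07462842] (array([281.7818665 , 248.59749262]), np.float64(19.89876517263236), np.int64(1452), array([ 0.50892913, -0.07065915]))
0.71 [ 0.58160312 -0.11562199] (array([396.25075905, 307.41435777]), np.float64(18.651716650366385), np.int64(2492), array([ 0.59026716, -0.12356368]))
```

```bash
python3 -m inch '[[0,0,2,0,0,0,5],[0,0,2,0,0,0,5],[0,0,0.8,0,0,0,5],[0,0,0.3,0,0,0,5],[0,0,0,0,0,0,5],[0,0,0,0,0,0,1.5],[0,0,0,0,0,0,1.5],[0,0,0,0,0,0,1.5],[0,0,0,0,0,0,1.5],[0,0,0,0,0,0,1.5]]' 25
python3 -m inch '[[0,0,0,0,0,0,1.5],[0,0,-0.5,0,0,0,1.5],[0,0,-1,0,0,0,1.5],[0,0,-2,0,0,0,1.5],[0,0,-2.5,0,0,0,1.5],[0,0,-2.5,0,0,0,1.5],[0,0,-2.5,0,0,0,1.5],[0,0,-2.5,0,0,0,1.5],[0,0,-0.8,0,0,0,1.5],[0,0,0,0,0,0,1.5]]'
```

```text
time: 14.62
tcp_pos: [0.5085, -0.0723, 0.1527]
tcp_rot: [2.222, 2.22, 0.001]
ft_force: [1.0, 0.2, 1.8]
width: 0.0235
grasp_force: 25.0
time: 15.45
tcp_pos: [0.5085, -0.0723, 0.2972]
tcp_rot: [2.221, 2.219, 0.005]
ft_force: [-0.2, -0.1, -3.1]
width: 0.0234
grasp_force: 25.0
```

```bash
python3 -m inch '[[1,0.4,0,0,0,0,1.5],[2,0.4,0,0,0,0,1.5],[3,0.4,0,0,0,0,1.5],[3.3,0.4,0,0,0,0,1.5],[3.3,0.4,0,0,0,0,1.5],[3.3,0.4,0,0,0,0,1.5],[3.3,0.4,0,0,0,0,1.5],[3.3,0.4,0,0,0,0,1.5],[3.3,0.4,0,0,0,0,1.5],[3.3,0.4,0,0,0,0,1.5]]'
python3 -m inch '[[2.5,0.4,0,0,0,0,1.5],[1.5,0.3,0,0,0,0,1.5],[0.5,0.2,0,0,0,0,1.5],[0.1,0,0,0,0,0,1.5],[0,0,0,0,0,0,1.5],[0,0,0,0,0,0,1.5]]'
```

```text
time: 16.28
tcp_pos: [0.5475, 0.2211, 0.293]
tcp_rot: [-2.221, -2.22, 0.005]
ft_force: [0.7, -0.1, -3.0]
width: 0.0237
grasp_force: 25.0
time: 16.78
tcp_pos: [0.5575, 0.2624, 0.2951]
tcp_rot: [2.225, 2.217, -0.002]
ft_force: [-0.3, -0.0, -3.0]
width: 0.0234
grasp_force: 25.0
```

```bash
python3 -m inch '[[0.2,0,1,0,0,0,1.5],[0,0,2,0,0,0,1.5],[0,0,2.5,0,0,0,1.5],[0,0,2.5,0,0,0,1.5],[0,0,2.4,0,0,0,1.5],[0,0,1.5,0,0,0,1.5],[0,0,0.7,0,0,0,1.5],[0,0,0.3,0,0,0,1.5],[0,0,0.2,0,0,0,1.5],[0,0,0,0,0,0,1.5]]'
python3 -m inch '[[0,0,0.1,0,0,0,1.5],[0,0,0,0,0,0,1.5]]'
python3 -m inch '[[0,0,0.1,0,0,0,1.5],[0,0,0,0,0,0,1.5]]'
```

```text
time: 17.62
tcp_pos: [0.5579, 0.2664, 0.1647]
tcp_rot: [2.223, 2.22, 0.001]
ft_force: [-0.4, 0.5, -3.1]
width: 0.0235
grasp_force: 25.0
time: 17.78
tcp_pos: [0.5578, 0.2667, 0.1641]
tcp_rot: [2.222, 2.22, 0.002]
ft_force: [-0.2, -0.4, -2.8]
width: 0.0234
grasp_force: 25.0
time: 17.95
tcp_pos: [0.5576, 0.2668, 0.1626]
tcp_rot: [2.222, 2.22, 0.001]
ft_force: [-0.3, 0.2, -3.7]
width: 0.0233
grasp_force: 25.0
```

```bash
python3 -m inch '[[-0.15,0,0.1,0,0,0,1.5],[0,0,0,0,0,0,1.5]]'
python3 -m inch '[[0,0,0.1,0,0,0,1.5],[0,0,0,0,0,0,1.5]]'
```

```text
time: 18.12
tcp_pos: [0.5574, 0.2648, 0.1613]
tcp_rot: [2.222, 2.22, -0.0]
ft_force: [-0.6, -0.7, -3.4]
width: 0.0232
grasp_force: 25.0
time: 18.28
tcp_pos: [0.5578, 0.2649, 0.1607]
tcp_rot: [2.223, 2.22, 0.001]
ft_force: [-0.5, -1.3, 2.8]
width: 0.0235
grasp_force: 25.0
```

```bash
python3 -m inch '[[0,0,0,0,0,0,2.8],[0,0,0,0,0,0,3.8],[0,0,0,0,0,0,4.5],[0,0,0,0,0,0,4.5],[0,0,-1,0,0,0,4.5],[0,0,-3,0,0,0,4.5],[0,0,-3.5,0,0,0,4.5],[0,0,-4,0,0,0,4.5],[0,0,-4,0,0,0,4.5],[-2,0.2,0,0,0,0,4.5]]'
python3 -m inch '[[-4,0.3,0,0,0,0,4.5],[-4,0.3,0,0,0,0,4.5],[-4,0.3,0,0,0,0,4.5],[-4,0.3,0,0,0,0,4.5],[-4,0.3,0,0,0,0,4.5],[-4,0.2,0,0,0,0,4.5],[-4,0.2,0,0,0,0,5],[-4,0.2,0,0,0,0,5],[-3.4,0,0,0,0,0,5],[0,0,2,0,0,0,5]]'
python3 -m inch '[[0,0,3.5,0,0,0,5],[0,0,3.4,0,0,0,5],[0,0,0,0,0,0,5],[0,0,0,0,0,0,5]]'
python3 - <<'E'
from h import *
for i in range(2): c=capture('wrist'); print(tool()[0].round(4))
for p,x in knobs(c): print(p,x,topknob(c,x))
E
```

```text
time: 19.12
tcp_pos: [0.5616, 0.2488, 0.3227]
tcp_rot: [2.217, 2.224, 0.017]
ft_force: [1.0, 1.3, 1.5]
width: 0.0449
grasp_force: 0.0
time: 19.95
tcp_pos: [0.5805, -0.1178, 0.2995]
tcp_rot: [2.227, 2.204, 0.003]
ft_force: [0.2, -0.2, -1.2]
width: 0.0494
grasp_force: 0.0
time: 20.28
tcp_pos: [0.5795, -0.1091, 0.226]
tcp_rot: [-2.222, -2.218, 0.003]
ft_force: [0.5, 0.0, 0.7]
width: 0.05
grasp_force: 0.0
[ 0.5803 -0.1093  0.2274]
[ 0.5808 -0.1093  0.2281]
0.92 [ 0.70023201 -0.02385589] (array([482.78880785,  97.14083168]), np.float64(19.76637593573529), np.int64(684), array([ 0.68885863, -0.02556967]))
0.73 [ 0.5794733  -0.11514812] (array([281.11300501, 239.54776482]), np.float64(17.915113106975266), np.int64(1158), array([ 0.58056225, -0.11225381]))
0.64 [ 0.6496917  -0.13903171] (array([382.77498105, 271.45997103]), np.float64(17.286388064338592), np.int64(1162), array([ 0.65086537, -0.13842836]))
```

```bash
python3 -m inch '[[-0.35,0,2.5,0,0,0,5],[0,0,2.5,0,0,0,5],[0,0,1.7,0,0,0,5],[0,0,0.8,0,0,0,5],[0,0,0,0,0,0,5],[0,0,0,0,0,0,1.5],[0,0,0,0,0,0,1.5],[0,0,0,0,0,0,1.5],[0,0,0,0,0,0,1.5],[0,0,0,0,0,0,1.5]]' 25
python3 -m inch '[[0,0,0,0,0,0,1.5],[0,0,-0.5,0,0,0,1.5],[0,0,-1,0,0,0,1.5],[0,0,-2,0,0,0,1.5],[0,0,-2.5,0,0,0,1.5],[0,0,-2.5,0,0,0,1.5],[0,0,-2.5,0,0,0,1.5],[0,0,-2.5,0,0,0,1.5],[0,0,-0.8,0,0,0,1.5],[0,0,0,0,0,0,1.5]]'
```

```text
time: 21.27
tcp_pos: [0.5804, -0.1124, 0.1521]
tcp_rot: [2.222, 2.22, 0.001]
ft_force: [-0.0, 0.6, 5.9]
width: 0.0237
grasp_force: 25.0
time: 22.1
tcp_pos: [0.5807, -0.1126, 0.2964]
tcp_rot: [2.22, 2.219, 0.004]
ft_force: [-0.4, -0.8, -3.9]
width: 0.0232
grasp_force: 25.0
```

```bash
python3 -m inch '[[1,-0.4,0,0,0,0,1.5],[2,-0.8,0,0,0,0,1.5],[3,-1.2,0,0,0,0,1.5],[3,-1.2,0,0,0,0,1.5],[3,-1.2,0,0,0,0,1.5],[3,-1.2,0,0,0,0,1.5],[3,-1.2,0,0,0,0,1.5],[3,-1,0,0,0,0,1.5],[3,-1,0,0,0,0,1.5],[2.5,-0.7,0,0,0,0,1.5]]'
python3 -m inch '[[2,-0.5,0,0,0,0,1.5],[1,-0.2,0,0,0,0,1.5],[0.4,0,0,0,0,0,1.5],[0,0,0,0,0,0,1.5],[0,0,0,0,0,0,1.5]]'
```

```text
time: 22.93
tcp_pos: [0.4787, 0.1551, 0.2925]
tcp_rot: [-2.219, -2.221, 0.005]
ft_force: [0.4, 0.6, -3.9]
width: 0.0235
grasp_force: 25.0
time: 23.35
tcp_pos: [0.4745, 0.1856, 0.2938]
tcp_rot: [2.223, 2.219, -0.002]
ft_force: [-0.1, 0.3, -3.3]
width: 0.0236
grasp_force: 25.0
```

```bash
python3 -m inch '[[0,0,1,0,0,0,1.5],[0,0,2,0,0,0,1.5],[0,0,2.5,0,0,0,1.5],[0,0,2.5,0,0,0,1.5],[0,0,2.4,0,0,0,1.5],[0,0,1.5,0,0,0,1.5],[0,0,0.7,0,0,0,1.5],[0,0,0.3,0,0,0,1.5],[0,0,0.2,0,0,0,1.5],[0,0,0,0,0,0,1.5]]'
python3 -m inch '[[0,0,0.1,0,0,0,1.5],[0,0,0,0,0,0,1.5]]'
python3 -m inch '[[0,0,0.1,0,0,0,1.5],[0,0,0,0,0,0,1.5]]'
```

```text
time: 24.18
tcp_pos: [0.4748, 0.1863, 0.1635]
tcp_rot: [2.223, 2.219, 0.001]
ft_force: [-0.3, -0.1, -3.9]
width: 0.0234
grasp_force: 25.0
time: 24.35
tcp_pos: [0.4747, 0.1868, 0.1629]
tcp_rot: [2.222, 2.22, 0.002]
ft_force: [0.3, -0.6, -2.9]
width: 0.0231
grasp_force: 25.0
time: 24.52
tcp_pos: [0.4745, 0.1869, 0.1616]
tcp_rot: [2.222, 2.221, 0.001]
ft_force: [-0.6, -0.2, -3.4]
width: 0.0233
grasp_force: 25.0
```

```bash
python3 -m inch '[[0,0,0.1,0,0,0,1.5],[0,0,0,0,0,0,1.5]]'
python3 -m inch '[[0,0,0.05,0,0,0,1.5],[0,0,0,0,0,0,1.5]]'
```

```text
time: 24.68
tcp_pos: [0.4744, 0.1868, 0.1603]
tcp_rot: [2.222, 2.221, 0.0]
ft_force: [-0.9, -0.2, -3.3]
width: 0.0233
grasp_force: 25.0
time: 24.85
tcp_pos: [0.4743, 0.1868, 0.1601]
tcp_rot: [-2.222, -2.22, -0.0]
ft_force: [-1.7, 0.1, 2.7]
width: 0.0235
grasp_force: 25.0
```

```bash
python3 -m inch '[[0,0,0,0,0,0,2.8],[0,0,0,0,0,0,3.8],[0,0,0,0,0,0,4.5],[0,0,0,0,0,0,4.5],[0,0,-1,0,0,0,4.5],[0,0,-3,0,0,0,4.5],[0,0,-3.5,0,0,0,4.5],[0,0,-4,0,0,0,4.5],[0,0,-4,0,0,0,4.5],[-1.5,1.5,0,0,0,0,4.5]]'
python3 -m inch '[[-2.6,2.8,0,0,0,0,4.5],[-2.6,2.8,0,0,0,0,4.5],[-2.6,2.8,0,0,0,0,4.5],[-2.6,2.8,0,0,0,0,4.5],[-2.6,2.8,0,0,0,0,4.5],[-2.6,2.8,0,0,0,0,4.5],[-2.6,2.8,0,0,0,0,5],[-1.4,1.3,2,0,0,0,5],[0,0,3.5,0,0,0,5],[0,0,3.4,0,0,0,5]]'
python3 -m inch '[[0,0,0,0,0,0,5],[0,0,0,0,0,0,5],[0,0,0,0,0,0,5]]'
python3 - <<'E'
from h import *
for i in range(2): c=capture('wrist'); print(tool()[0].round(4))
for p,x in knobs(c): print(p,x,topknob(c,x))
for m in finder.mark_of('spare0',c): print(m)
save(c,'w6')
E
```

```text
time: 25.68
tcp_pos: [0.4895, 0.1747, 0.3212]
tcp_rot: [2.217, 2.226, 0.012]
ft_force: [0.6, 0.5, 0.2]
width: 0.0454
grasp_force: 0.0
time: 26.52
tcp_pos: [0.6992, -0.0267, 0.2262]
tcp_rot: [2.223, 2.216, 0.002]
ft_force: [0.6, 0.7, -1.1]
width: 0.05
grasp_force: 0.0
time: 26.77
tcp_pos: [0.6988, -0.0247, 0.2278]
tcp_rot: [2.221, 2.219, 0.001]
ft_force: [0.2, -0.9, 1.2]
width: 0.0501
grasp_force: 0.0
[ 0.6991 -0.0246  0.2283]
[ 0.6991 -0.0245  0.2285]
0.58 [ 0.69940995 -0.02393931] (array([282.3315357 , 229.89390659]), np.float64(17.992352304035258), np.int64(1191), array([ 0.70008303, -0.02408374]))
{'centre': [194.9, 282.2], 'p': 0.58}
```

View pics/w6.png

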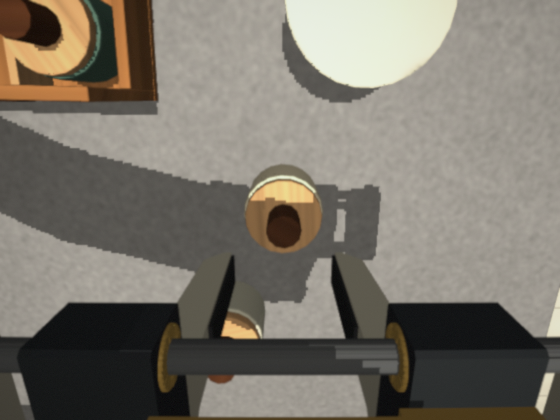

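The knob is centred between the fingers at (283,228), and the neighbouring jar at (240,310) is clear of them. Grasping it now.

```bash
python3 -m inch '[[0,0,2.5,0,0,0,5],[0,0,2.5,0,0,0,5],[0,0,1.7,0,0,0,5],[0,0,0.8,0,0,0,5],[0,0,0,0,0,0,5],[0,0,0,0,0,0,1.5],[0,0,0,0,0,0,1.5],[0,0,0,0,0,0,1.5],[0,0,0,0,0,0,1.5],[0,0,0,0,0,0,1.5]]' 25
python3 -m inch '[[0,0,0,0,0,0,1.5],[0,0,-0.5,0,0,0,1.5],[0,0,-1,0,0,0,1.5],[0,0,-2,0,0,0,1.5],[0,0,-2.5,0,0,0,1.5],[0,0,-2.5,0,0,0,1.5],[0,0,-2.5,0,0,0,1.5],[0,0,-2.5,0,0,0,1.5],[0,0,-0.8,0,0,0,1.5],[0,0,0,0,0,0,1.5]]'
```

```text
time: 27.8
tcp_pos: [0.6988, -0.0245, 0.1517]
tcp_rot: [2.222, 2.219, 0.002]
ft_force: [2.5, -0.5, 2.0]
width: 0.0232
grasp_force: 25.0
time: 28.63
tcp_pos: [0.6987, -0.0248, 0.2962]
tcp_rot: [2.221, 2.219, 0.004]
ft_force: [-0.9, 0.2, -4.5]
width: 0.0237
grasp_force: 25.0
```

```bash
python3 -m inch '[[0.5,-0.8,0,0,0,0,1.5],[1,-1.7,0,0,0,0,1.5],[1.4,-2.5,0,0,0,0,1.5],[1.6,-2.7,0,0,0,0,1.5],[1.6,-2.7,0,0,0,0,1.5],[1.6,-2.7,0,0,0,0,1.5],[1.6,-2.7,0,0,0,0,1.5],[1.4,-2.5,0,0,0,0,1.5],[1.1,-2,0,0,0,0,1.5],[0.8,-1.5,0,0,0,0,1.5]]'
python3 -m inch '[[0.4,-0.7,0,0,0,0,1.5],[0.1,-0.1,0,0,0,0,1.5],[0,0,0,0,0,0,1.5],[0,0,0,0,0,0,1.5]]'
```

```text
time: 29.47
tcp_pos: [0.4765, 0.1028, 0.2921]
tcp_rot: [-2.219, -2.22, 0.006]
ft_force: [0.4, 1.1, -3.9]
width: 0.0232
grasp_force: 25.0
time: 29.8
tcp_pos: [0.4731, 0.1064, 0.2936]
tcp_rot: [2.222, 2.219, -0.0]
ft_force: [-0.2, -0.0, -3.4]
width: 0.0234
grasp_force: 25.0
```

```bash
python3 -m inch '[[0,0,1,0,0,0,1.5],[0,0,2,0,0,0,1.5],[0,0,2.5,0,0,0,1.5],[0,0,2.5,0,0,0,1.5],[0,0,2.4,0,0,0,1.5],[0,0,1.5,0,0,0,1.5],[0,0,0.7,0,0,0,1.5],[0,0,0.3,0,0,0,1.5],[0,0,0.2,0,0,0,1.5],[0,0,0,0,0,0,1.5]]'
python3 -m inch '[[0,0,0.1,0,0,0,1.5],[0,0,0.1,0,0,0,1.5],[0,0,0,0,0,0,1.5]]'
python3 -m inch '[[0,0,0.1,0,0,0,1.5],[0,0,0,0,0,0,1.5]]'
```

```text
time: 30.63
tcp_pos: [0.4728, 0.1064, 0.1629]
tcp_rot: [2.223, 2.219, 0.001]
ft_force: [-0.3, 0.6, -3.5]
width: 0.0233
grasp_force: 25.0
time: 30.88
tcp_pos: [0.4725, 0.1069, 0.1612]
tcp_rot: [2.222, 2.22, 0.002]
ft_force: [0.6, -0.0, -2.6]
width: 0.0233
grasp_force: 25.0
time: 31.05
tcp_pos: [0.4724, 0.1069, 0.16]
tcp_rot: [2.222, 2.221, 0.001]
ft_force: [-0.0, 0.4, -3.5]
width: 0.0232
grasp_force: 25.0
```

```bash
python3 -m inch '[[0,0,0.06,0,0,0,1.5],[0,0,0,0,0,0,1.5]]'
python3 -m inch '[[0,0,0.05,0,0,0,1.5],[0,0,0,0,0,0,1.5]]'
```

```text
time: 31.22
tcp_pos: [0.4726, 0.1068, 0.1595]
tcp_rot: [2.222, 2.22, 0.001]
ft_force: [-0.1, -0.8, 3.5]
width: 0.0237
grasp_force: 25.0
time: 31.38
tcp_pos: [0.4729, 0.1068, 0.1593]
tcp_rot: [2.222, 2.22, 0.003]
ft_force: [0.4, 0.8, 7.9]
width: 0.023
grasp_force: 25.0
```

```bash
python3 -m inch '[[0,0,-0.05,0,0,0,2.8],[0,0,0,0,0,0,3.8],[0,0,0,0,0,0,4.5],[0,0,0,0,0,0,4.5],[0,0,-1,0,0,0,4.5],[0,0,-3,0,0,0,4.5],[0,0,-4,0,0,0,4.5],[0,0,-4,0,0,0,4.5],[0,0,-4,0,0,0,4.5],[0,0,-4,0,0,0,4.5]]'
python3 -m inch '[[-4,0.3,-4,0,0,0,4.5],[-4,0.3,-4,0,0,0,4.5],[-4,0.3,0,0,0,0,4.5],[-4,0.3,0,0,0,0,4.5],[-4,0.3,0,0,0,0,4.5],[-4,0.2,0,0,0,0,4.5],[-4,0.2,0,0,0,0,5],[-4,0.2,0,0,0,0,5],[-4,0.2,0,0,0,0,5],[-4,0.2,0,0,0,0,5]]'
python3 -m inch '[[-4,0.2,0,0,0,0,5],[-4,0,0,0,0,0,5],[-4,0,0,0,0,0,5],[-1,0,0,0,0,0,5],[0,0,0,0,0,0,5],[0,0,0,0,0,0,5],[0,0,0,0,0,0,5]]'
python3 - <<'E'
from h import *
for i in range(2): c=capture('wrist'); print(tool()[0].round(4))
save(c,'w7')
for q,z in (('lid',.12),('stand',0)):
  for m in finder.mark_of(q,c): print(q,m,atz(c,m['centre'][::-1],z))
t=capture('top'); save(t,'t7')
for q,z in (('lid',.12),('stand',0),('spare',0),('packed',.008)):
  for m in finder.mark_of(q,t):print(q,m,atz(t,m['centre'][::-1],z)) 
a=cv2.imread('pics/w7.png');b=cv2.resize(cv2.imread('pics/t7.png')[180:290,130:280],(540,396))
cv2.imwrite('pics/t7c.png',b)
E
```

```text
time: 32.22
tcp_pos: [0.4718, 0.1062, 0.3608]
tcp_rot: [2.223, 2.22, -0.002]
ft_force: [0.6, 0.5, -0.6]
width: 0.0451
grasp_force: 0.0
time: 33.05
tcp_pos: [0.495, -0.274, 0.4178]
tcp_rot: [-2.222, -2.22, -0.0]
ft_force: [1.0, 0.3, -0.6]
width: 0.05
grasp_force: 0.0
time: 33.63
tcp_pos: [0.4976, -0.4008, 0.4176]
tcp_rot: [-2.22, -2.221, -0.001]
ft_force: [0.6, 0.2, 0.1]
width: 0.0498
grasp_force: 0.0
[ 0.4978 -0.4005  0.4178]
[ 0.4979 -0.4004  0.418 ]
lid {'centre': [156.3, 280.7], 'p': 0.72} [ 0.49570202 -0.37498356  0.12      ]
stand {'centre': [138.1, 372.8], 'p': 0.73} [ 0.6236269  -0.36774296  0.        ]
lid {'centre': [234.5, 436.4], 'p': 0.56} [ 0.49935934 -0.37170335  0.12      ]
lid {'centre': [256.8, 116.6], 'p': 0.4} [0.46293125 0.38223131 0.12      ]
stand {'centre': [187.4, 418.9], 'p': 0.61} [ 0.62361176 -0.36845154  0.        ]
spare {'centre': [247.7, 200.2], 'p': 0.88} [0.4803418  0.20286739 0.        ]
spare {'centre': [249.8, 236.2], 'p': 0.8} [0.47325181 0.10926335 0.        ]
spare {'centre': [220.7, 173.5], 'p': 0.78} [0.55178458 0.27261637 0.        ]
spare {'centre': [249.2, 172.7], 'p': 0.71} [0.47763094 0.27541337 0.        ]
spare {'centre': [220.2, 205.7], 'p': 0.67} [0.55128578 0.18755306 0.        ]
packed {'centre': [217.5, 234.2], 'p': 0.92} [0.5562311  0.11214785 0.008     ]
packed {'centre': [218.8, 203.7], 'p': 0.9} [0.55462449 0.19131228 0.008     ]
```

View pics/w7.png

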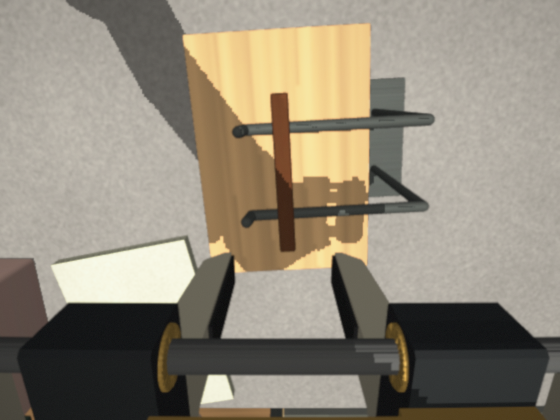

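View pics/t7c.png

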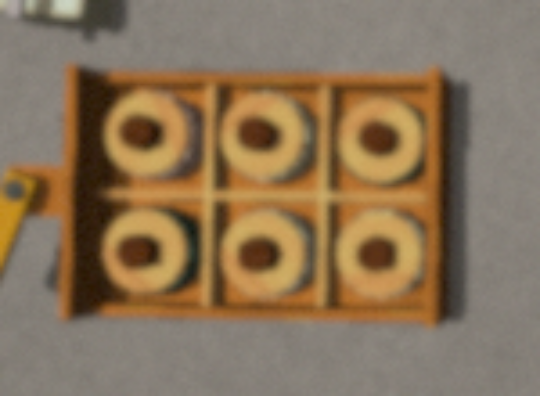

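The top crop shows a jar standing in all six cells. In the wrist picture the lid's bar runs from (279,94) to (288,250). The prongs run right from their tips at (240,131) and (248,220) to (430,119) and (424,206).

```bash
python3 - <<'E'
from h import *
np.set_printoptions(precision=4,suppress=True)
c=capture('wrist')
a=atz(c,(278.5,94),.214);b=atz(c,(288.5,250),.214);print('bar',a,b,(a+b)/2,np.linalg.norm(a-b),'yaw',np.arctan2(*( (a-b)[[0,1]]*[-1,1])))
for p,q in (((245,130),(430,119)),((252,217),(424,206))):
    u,v=atz(c,p,.2),atz(c,q,.2); print('prong',u,v,np.arctan2(*(v-u)[[1,0]]))
# lid board top corners z=.13
for p in ((184,36),(370,25),(369,266),(214,272)): print(atz(c,p,.13))
print(tool()[0])
E
```

```text
bar [ 0.4944 -0.314   0.214 ] [ 0.5027 -0.4448  0.214 ] [ 0.4986 -0.3794  0.214 ] 0.13111849010816895 yaw 0.06335033494377712
prong [ 0.4662 -0.3424  0.2   ] [ 0.6197 -0.3332  0.2   ] 0.05926507871908127
prong [ 0.4701 -0.4188  0.2   ] [ 0.6235 -0.4086  0.2   ] 0.06681448420184455
[ 0.4031 -0.2595  0.13  ]
[ 0.5806 -0.2501  0.13  ]
[ 0.5975 -0.5023  0.13  ]
[ 0.4175 -0.5099  0.13  ]
[ 0.4973 -0.4019  0.4181]
```

```bash
python3 -m inch '[[0,0,0,0,0,-0.063,5],[1.1,0.1,0,0,0,0,5],[1.05,0.15,0,0,0,0,5],[0,0,2,0,0,0,5],[0,0,3,0,0,0,5],[0,0,3,0,0,0,5],[0,0,2,0,0,0,5],[0,0,0,0,0,0,5],[0,0,0,0,0,0,5]]' 
python3 - <<'E'
from h import *
np.set_printoptions(precision=4,suppress=True)
c=capture('wrist');c=capture('wrist');save(c,'w8');p,r=tool();print(p,np.arctan2(*r.as_matrix()[[1,0],1]))
E
```

```text
time: 34.88
tcp_pos: [0.4985, -0.3796, 0.3177]
tcp_rot: [-2.151, -2.287, 0.001]
ft_force: [0.1, 0.1, -0.1]
width: 0.0498
grasp_force: 0.0
[ 0.4989 -0.3807  0.3195] 0.061600458527608384
```

View pics/w8.png

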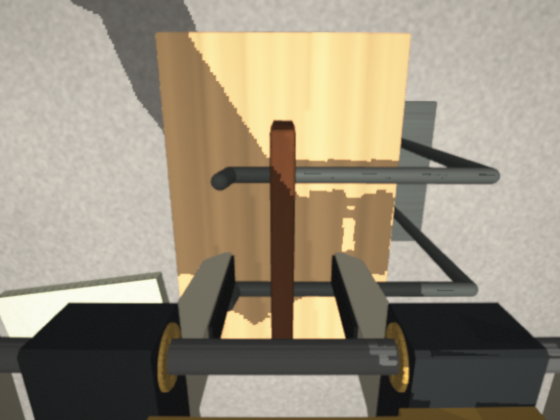

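The bar is centred between the fingers at column 283, parallel to them, with a prong on either side. I'll descend and grip.

```bash
python3 -m inch '[[0.1,0,1.5,0,0,0,5],[0,0,1.5,0,0,0,5],[0,0,1.2,0,0,0,5],[0,0,0.5,0,0,0,5],[0,0,0,0,0,0,5],[0,0,0,0,0,0,2],[0,0,0,0,0,0,0.8],[0,0,0,0,0,0,0.8],[0,0,0,0,0,0,0.8],[0,0,0,0,0,0,0.8]]' 45
python3 -m inch '[[0,0,0,0,0,0,0.8],[0,0,-0.3,0,0,0,0.8],[0,0,-0.5,0,0,0,0.8],[0,0,0,0,0,0,0.8],[0,0,0,0,0,0,0.8]]'
```

```text
time: 35.82
tcp_pos: [0.4985, -0.3797, 0.2714]
tcp_rot: [2.151, 2.289, 0.0]
ft_force: [0.1, 0.8, -1.1]
width: 0.0211
grasp_force: 0.0
time: 36.23
tcp_pos: [0.4984, -0.3796, 0.2792]
tcp_rot: [2.151, 2.289, 0.0]
ft_force: [-0.0, -0.2, -3.5]
width: 0.0135
grasp_force: 45.0
```

```bash
python3 -m inch '[[0,0,-0.5,0,0,0,0.8],[0,0,-1,0,0,0,0.8],[0,0,-1,0,0,0,0.8],[0,0,-0.5,0,0,0,0.8],[0,0,0,0,0,0,0.8],[0,0,0,0,0,0,0.8]]'
python3 - <<'E'
from h import *
for i in range(3): c=capture('scene'); print(tool()[0],readout.observe()['ft_force'],readout.observe()['ft_torque'])
save(c,'s9')
E
```

```text
time: 36.73
tcp_pos: [0.4985, -0.3796, 0.3096]
tcp_rot: [2.151, 2.289, 0.001]
ft_force: [0.2, -0.2, -4.2]
width: 0.0137
grasp_force: 45.0
[ 0.49840352 -0.37939261  0.3091485 ] [-0.63198365  0.12448011 -2.55143175] [-0.05509856  0.07686484 -0.00221422]
[ 0.49829049 -0.37931691  0.30884445] [-0.31652684 -0.80092091 -4.36952167] [-0.0240351   0.06294269 -0.04868374]
[ 0.49823896 -0.37935837  0.30867265] [-0.1956945   0.30776061 -4.40649076] [-0.09945381  0.06074245  0.01605032]
```

View pics/s9.png

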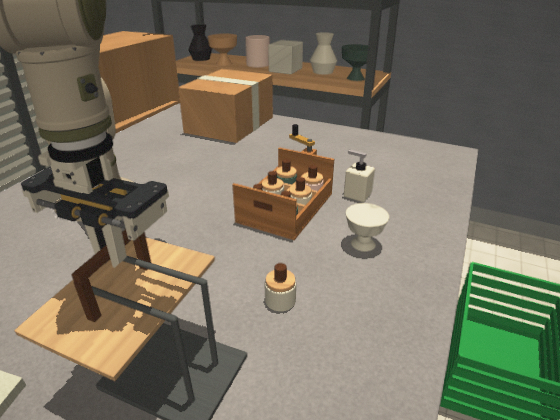

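The lid hangs level, with its bar clear above the prong tips. I'll draw it toward the stand's -x.

```bash
python3 -m inch '[[0,-0.5,0,0,0,0,0.8],[0,-1.2,0,0,0,0,0.8],[0,-2,0,0,0,0,0.8],[0,-2,0,0,0,0,0.8],[0,-2,0,0,0,0,0.8],[0,-2,0,0,0,0,0.8],[0,-2,0,0,0,0,0.8],[0,-2,0,0,0,0,0.8],[0,-1.5,0,0,0,0,0.8],[0,-0.8,0,0,0,0,0.8]]'
python3 -m inch '[[0,0,0,0,0,0,0.8],[0,0,0,0,0,0,0.8]]'
```

```text
time: 37.72
tcp_pos: [0.3357, -0.3896, 0.3091]
tcp_rot: [-2.154, -2.286, -0.0]
ft_force: [0.8, 0.6, -4.4]
width: 0.0138
grasp_force: 45.0
time: 37.88
tcp_pos: [0.3389, -0.3896, 0.3092]
tcp_rot: [2.151, 2.288, 0.001]
ft_force: [0.4, 0.4, -3.3]
width: 0.0137
grasp_force: 45.0
```

```bash
python3 -m inch '[[0,0,-0.5,0,0,0,0.8],[0,0,-1.5,0,0,0,0.8],[0,0,-2.5,0,0,0,0.8],[0,0,-2.5,0,0,0,0.8],[0,0,-2.5,0,0,0,0.8],[0,0,-1.5,0,0,0,0.8],[0,0,0,0,0,0.031,0.8],[0,0,0,0,0,0.031,0.8],[0,0,0,0,0,0.03,0.8],[0,0,0,0,0,0,0.8]]'
python3 -m inch '[[0.6,0.3,0,0,0,0,0.8],[1.4,0.7,0,0,0,0,0.8],[2,1,0,0,0,0,0.8],[2.5,1,0,0,0,0,0.8],[2.5,1,0,0,0,0,0.8],[2.5,1,0,0,0,0,0.8],[2.5,1,0,0,0,0,0.8],[2.5,1,0,0,0,0,0.8],[2.5,1,0,0,0,0,0.8],[2.5,1,0,0,0,0,0.8]]'
python3 -m inch '[[2.5,1,0,0,0,0,0.8],[2.5,1,0,0,0,0,0.8],[2.5,1,0,0,0,0,0.8],[2.5,1,0,0,0,0,0.8],[2.5,1,0,0,0,0,0.8],[2.5,0.9,0,0,0,0,0.8],[2.5,0,0,0,0,0,0.8],[2.5,0,0,0,0,0,0.8],[2.5,0,0,0,0,0,0.8],[2.5,0,0,0,0,0,0.8]]'
python3 -m inch '[[2.5,0,0,0,0,0,0.8],[2.5,0,0,0,0,0,0.8],[2.5,0,0,0,0,0,0.8],[2.5,0,0,0,0,0,0.8],[1.5,0,0,0,0,0,0.8],[0.6,0,0,0,0,0,0.8],[0,0,0,0,0,0,0.8],[0,0,0,0,0,0,0.8],[0,0,0,0,0,0,0.8]]'
python3 - <<'E'
from h import *
for i in range(3): c=capture('wrist');p,r=tool();print(p,np.arctan2(*r.as_matrix()[[1,0],1]),r.as_matrix()[:,2])
save(c,'w10')
E
```

```text
time: 38.72
tcp_pos: [0.3397, -0.3892, 0.4193]
tcp_rot: [2.254, 2.188, -0.0]
ft_force: [-0.0, -0.9, -4.3]
width: 0.0136
grasp_force: 45.0
time: 39.55
tcp_pos: [0.4357, -0.1754, 0.4192]
tcp_rot: [2.252, 2.19, 0.0]
ft_force: [0.3, -0.5, -3.2]
width: 0.0138
grasp_force: 45.0
time: 40.38
tcp_pos: [0.5014, 0.0729, 0.419]
tcp_rot: [2.253, 2.19, -0.0]
ft_force: [0.5, 0.2, -3.8]
width: 0.0138
grasp_force: 45.0
time: 41.13
tcp_pos: [0.5052, 0.1901, 0.4191]
tcp_rot: [2.256, 2.185, -0.001]
ft_force: [0.3, -0.4, -3.9]
width: 0.0136
grasp_force: 45.0
[0.50524873 0.19008297 0.41916728] -0.03212782425464929 [ 1.03011006e-04 -2.45398050e-04 -9.99999965e-01]
[0.50525806 0.1902513  0.41921075] -0.03211035589154244 [ 1.73685624e-04 -1.53979815e-05 -9.99999985e-01]
[0.50525531 0.19045969 0.41922285] -0.031827101667381605 [ 1.98550070e-04  8.81201016e-05 -9.99999976e-01]
```

View pics/w10.png

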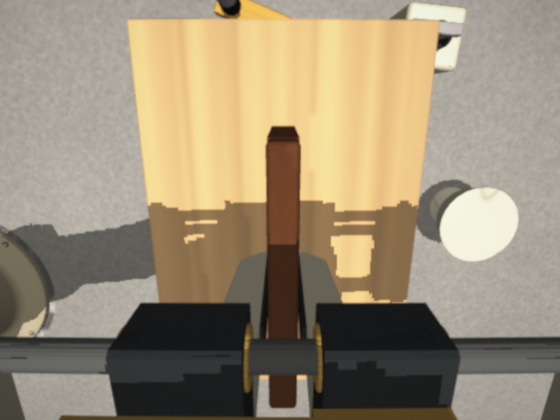

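The lid hides the crate; its far top corners are at about (131,20) and (439,22). I'll work out the lid's pose in the hand from those and the bar.

```bash
python3 - <<'E'
from h import *
np.set_printoptions(precision=4,suppress=True)
c=capture('wrist');p,r=tool()
a=atz(c,(131,20),p[2]-.142);b=atz(c,(439,21.5),p[2]-.142)
d=b-a;yaw=np.arctan2(d[1],d[0]);m=(a+b)/2
o=m-.127*np.array([-np.sin(yaw),np.cos(yaw),0]);print(a,b,np.linalg.norm(d),yaw,'lid',o,'tcp',p)
print('bar far end top', atz(c,(283.5,131),p[2]-.065+.007), 'expected', p+r.apply([.067,0,0]))
E
```

```text
[0.4224 0.3212 0.2772] [0.5995 0.3148 0.2772] 0.17723063500119768 -0.036303716158995004 lid [0.5063 0.1911 0.2772] tcp [0.5053 0.1907 0.4192]
bar far end top [0.5081 0.2626 0.3612] expected [0.5074 0.2577 0.4192]
```

```bash
python3 -m inch '[[-0.25,0.45,0,0,0,0,0.8],[-0.27,0.47,1,0,0,0,0.8],[0,0,2,0,0,0,0.8],[0,0,2.5,0,0,0,0.8],[0,0,2.5,0,0,0,0.8],[0,0,2.5,0,0,0,0.8],[0,0,1.5,0,0,0,0.8],[0,0,0.9,0,0,0,0.8],[0,0,0.5,0,0,0,0.8],[0,0,0,0,0,0,0.8]]'
python3 - <<'E'
from h import *
for i in range(3): c=capture('wrist');p,r=tool();print(p,np.arctan2(*r.as_matrix()[[1,0],1]))
save(c,'w11'); s=capture('scene'); save(s,'s11')
g=cv2.resize(cv2.imread('pics/s11.png')[100:260,190:400],(790,600)); cv2.imwrite('pics/s11c.png',g)
print(c['color'].shape)
for q,z in (('lid',p[2]-.152),):
  for cc in (c,s):
    for m in finder.mark_of(q,cc): print(q,m['p'],atz(cc,m['centre'][::-1],z))
E
```

```text
time: 42.17
tcp_pos: [0.5144, 0.1859, 0.2842]
tcp_rot: [2.255, 2.187, -0.002]
ft_force: [0.3, 0.1, -4.1]
width: 0.0135
grasp_force: 45.0
[0.51462648 0.18601302 0.28502709] -0.030491294994035887
[0.51479204 0.18612296 0.28552999] -0.03039939588983575
[0.51479535 0.18625191 0.28582786] -0.030145687415896655
(420, 560, 3)
lid 0.73 [0.51332439 0.18782205 0.13382786]
lid 0.57 [0.51754743 0.19608829 0.13382786]
```

View pics/s11c.png

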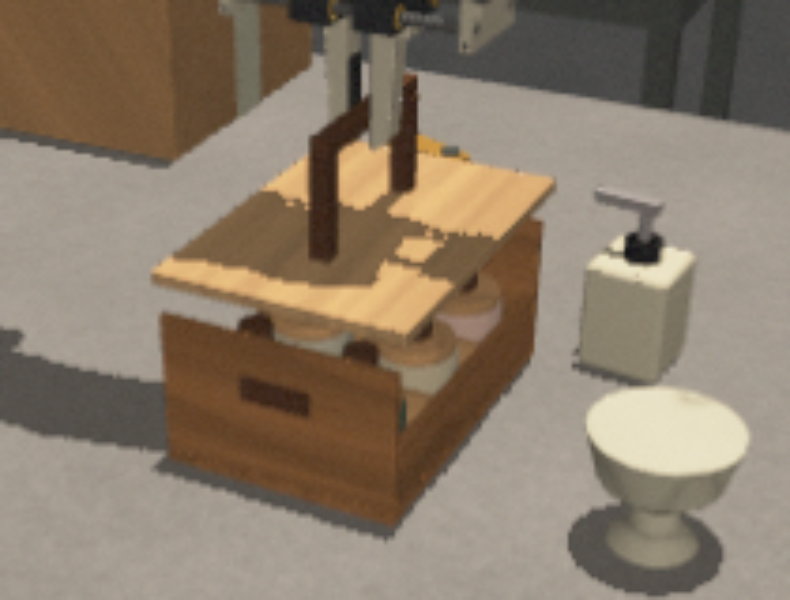

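The lid hangs square over the crate, which looks parallel beneath it. I'll lower it with a force check at each step.

```bash
python3 -m inch '[[-0.05,0,0.5,0,0,0,0.8],[0,0,0.4,0,0,0,0.8],[0,0,0.2,0,0,0,0.8],[0,0,0,0,0,0,0.8]]'
python3 -m inch '[[0,0,0.2,0,0,0,0.8],[0,0,0.1,0,0,0,0.8],[0,0,0,0,0,0,0.8]]'
python3 -m inch '[[0,0,0.2,0,0,0,0.8],[0,0,0,0,0,0,0.8]]'
```

```text
time: 42.8
tcp_pos: [0.5139, 0.1858, 0.2734]
tcp_rot: [-2.254, -2.188, 0.001]
ft_force: [-0.6, 0.0, -4.3]
width: 0.0136
grasp_force: 45.0
time: 43.05
tcp_pos: [0.5141, 0.1858, 0.2708]
tcp_rot: [-2.255, -2.188, 0.0]
ft_force: [0.1, 0.3, -4.0]
width: 0.0136
grasp_force: 45.0
time: 43.22
tcp_pos: [0.5141, 0.1858, 0.2688]
tcp_rot: [-2.254, -2.188, 0.0]
ft_force: [0.2, 0.7, -3.2]
width: 0.0133
grasp_force: 45.0
```

```bash
python3 -m inch '[[0,0,0.2,0,0,0,0.8],[0,0,0,0,0,0,0.8]]'
python3 -m inch '[[0,0,0.15,0,0,0,0.8],[0,0,0,0,0,0,0.8]]'
python3 -m inch '[[0,0,0.1,0,0,0,0.8],[0,0,0,0,0,0,0.8]]'
```

```text
time: 43.38
tcp_pos: [0.5141, 0.1858, 0.2668]
tcp_rot: [-2.254, -2.188, 0.0]
ft_force: [1.0, -0.0, -4.3]
width: 0.0137
grasp_force: 45.0
time: 43.55
tcp_pos: [0.5141, 0.1858, 0.2653]
tcp_rot: [-2.254, -2.188, 0.0]
ft_force: [0.7, -0.1, -4.4]
width: 0.0138
grasp_force: 45.0
time: 43.72
tcp_pos: [0.5142, 0.1858, 0.2644]
tcp_rot: [-2.254, -2.188, 0.0]
ft_force: [-0.2, -0.2, -4.3]
width: 0.0134
grasp_force: 45.0
```

```bash
python3 -m inch '[[0,0,0.1,0,0,0,0.8],[0,0,0,0,0,0,0.8]]'
python3 -m inch '[[0,0,0.05,0,0,0,0.8],[0,0,0,0,0,0,0.8]]'
python3 -m inch '[[0,0,0.05,0,0,0,0.8],[0,0,0,0,0,0,0.8]]'
```

```text
time: 43.88
tcp_pos: [0.5141, 0.1858, 0.2634]
tcp_rot: [2.254, 2.188, -0.0]
ft_force: [0.5, 0.0, -4.1]
width: 0.0137
grasp_force: 45.0
time: 44.05
tcp_pos: [0.5142, 0.1858, 0.2633]
tcp_rot: [-2.254, -2.188, -0.0]
ft_force: [-1.5, -1.8, 1.2]
width: 0.0139
grasp_force: 45.0
time: 44.22
tcp_pos: [0.5142, 0.1858, 0.2632]
tcp_rot: [-2.254, -2.187, -0.001]
ft_force: [-3.4, 0.0, 8.0]
width: 0.0141
grasp_force: 45.0
```

Force reverses at TCP z 0.2633, the height expected for a seated lid. I'll release, rise, and look at the lid and latch.

```bash
python3 -m inch '[[0,0,-0.1,0,0,0,0.8],[0,0,0,0,0,0,2.5],[0,0,0,0,0,0,4],[0,0,0,0,0,0,4.5],[0,0,-1,0,0,0,4.5],[0,0,-2,0,0,0,4.5],[0,0,-3,0,0,0,4.5],[0,0,-3,0,0,0,4.5],[0,0,-3,0,0,0,4.5],[0,0,0,0,0,0,4.5]]'
python3 -m inch '[[2.5,-1,0,0,0,0,4.5],[2.5,-1,0,0,0,0,4.5],[2.5,-1,0,0,0,0,4.5],[0,0,0,0,0,0,4.5],[0,0,0,0,0,0,4.5]]'
python3 - <<'E'
from h import *
for i in range(2): c=capture('wrist');p,r=tool();print(p)
save(c,'w12')
for m in finder.mark_of('latch_knob',c): print(m,atz(c,m['centre'][::-1],.154))
t=capture('top')
for m in finder.mark_of('latch_knob',t): print(m,atz(t,m['centre'][::-1],.154))
for m in finder.mark_of('lid',t): print('lid',m,atz(t,m['centre'][::-1],.112))
E
```

```text
time: 45.05
tcp_pos: [0.5162, 0.1855, 0.3893]
tcp_rot: [2.254, 2.185, 0.012]
ft_force: [1.5, -0.4, 1.3]
width: 0.0449
grasp_force: 0.0
time: 45.47
tcp_pos: [0.4858, 0.263, 0.3836]
tcp_rot: [2.251, 2.191, -0.0]
ft_force: [0.7, -1.4, -0.4]
width: 0.0449
grasp_force: 0.0
[0.4863294  0.26167907 0.38364595]
[0.48664317 0.26092643 0.38370179]
{'centre': [85.5, 251.7], 'p': 0.77} [0.46340468 0.35724733 0.154     ]
lid {'centre': [234.5, 199.2], 'p': 0.75} [0.51250667 0.18365719 0.112     ]
```

View pics/w12.png

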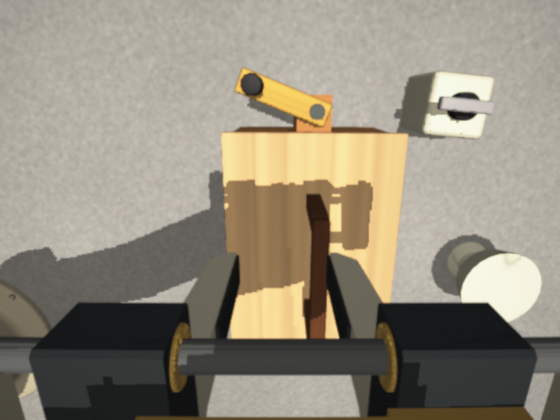

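The lid lies flat and square on the crate, its far edge running from (222,134) to (407,134). The latch knob is at (252,84) and the pivot at (317,111).

```bash
python3 - <<'E'
from h import *
np.set_printoptions(precision=4,suppress=True)
c=capture('wrist');p,r=tool();print(p)
a=atz(c,(222,134),.122);b=atz(c,(407,133.5),.122);d=b-a;y=np.arctan2(d[1],d[0]);print(a,b,y,(a+b)/2-.127*np.array([-np.sin(y),np.cos(y),0]))
k=atz(c,(252,84),.169);x=atz(c,(317,111),.139);print('knob',k,'axis',x,np.linalg.norm((k-x)[:2]))
for A in (np.array([.5194,.3336]),x[:2]):
    v=k[:2]-A; print(np.hypot(*v), 'latch angle', np.arctan2(v[1],v[0])-np.pi+.03)
# arc waypoints in world from axis, r=.06
A=np.array([.5194,.3336])
for th in np.linspace(-.5,1.57,12): print(round(th,2),(A+.06*np.array([np.cos(np.pi-.03+th),np.sin(np.pi-.03+th)])).round(4))
E
```

```text
[0.4868 0.2608 0.3836]
[0.4306 0.3146 0.122 ] [0.6078 0.3095 0.122 ] -0.028276520454130132 [0.5156 0.1851 0.122 ]
knob [0.4657 0.3569 0.169 ] axis [0.52   0.3335 0.139 ] 0.059136048479071356
0.058552883490444387 latch angle -0.3794421195091655
0.059136048479071356 latch angle -0.3772144712861827
-0.5 [0.4676 0.3639]
-0.31 [0.4629 0.3537]
-0.12 [0.4601 0.3428]
0.06 [0.4594 0.3315]
0.25 [0.4609 0.3203]
0.44 [0.4644 0.3096]
0.63 [0.4698 0.2998]
0.82 [0.4771 0.2911]
1.01 [0.4858 0.2839]
1.19 [0.4956 0.2785]
1.38 [0.5064 0.275 ]
1.57 [0.5176 0.2736]
```

```bash
python3 -m inch '[[3.2,-0.8,0,0,0,0,4.5],[3.2,-0.8,0,0,0,0,4.5],[3.15,-0.9,0,0,0,0,4.5],[0,0,2.5,0,0,0,4.5],[0,0,3.5,0,0,0,4.5],[0,0,3.5,0,0,0,4.5],[0,0,2.5,0,0,0,4.5],[0,0,0,0,0,0,4.5],[0,0,0,0,0,0,4.5]]' 5
python3 - <<'E'
from h import *
for i in range(2): c=capture('wrist');p,r=tool();print(p)
save(c,'w13')
# expected pixels of grasp centre at z .169
print(proj(c,[[p[0],p[1],.169],[.4648,.3567,.169]]))
g=c['color'].astype(int).sum(2);q=proj(c,[[.4648,.3567,.165]])[0]
yy,xx=np.mgrid[:420,:560];m=(np.hypot(xx-q[0],yy-q[1])<35)&(g<130);print(m.sum(),xx[m].mean(),yy[m].mean(),atz(c,(xx[m].mean(),yy[m].mean()),.162))
E
```

```text
time: 46.57
tcp_pos: [0.4645, 0.3572, 0.263]
tcp_rot: [2.255, 2.186, -0.004]
ft_force: [0.5, 0.6, 0.5]
width: 0.045
grasp_force: 0.0
[0.46513787 0.3575717  0.26435651]
[0.46537747 0.35782579 0.26506311]
[[282.66912033 258.18689004]
 [281.68776443 260.07492049]]
1136 280.2455985915493 249.8538732394366 [0.46405807 0.3597661  0.162     ]
```

View pics/w13.png

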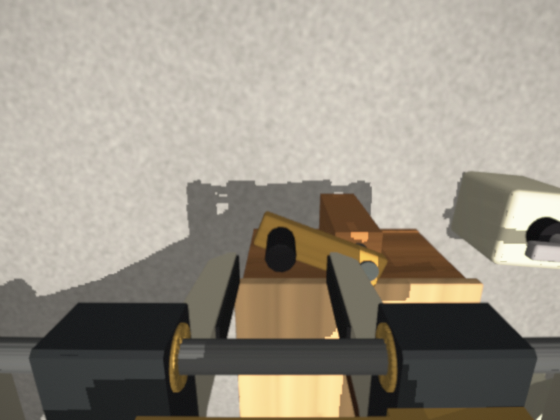

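I've now viewed 17 pictures, which is over the limit of 14, so I'll stop viewing and work from numbers only. This last one shows the knob at (280,249), centred between the fingers. I'll lower and close lightly.

```bash
python3 -m inch '[[0,-0.05,2,0,0,0,4.5],[0,0,1.2,0,0,0,4.5],[0,0,0.5,0,0,0,4.5],[0,0,0,0,0,0,4.5],[0,0,0,0,0,0,2.5],[0,0,0,0,0,0,1.4],[0,0,0,0,0,0,1.4],[0,0,0,0,0,0,1.4],[0,0,0,0,0,0,1.4]]' 5
python3 -m inch '[[0,0,0,0,0,0,1.4],[0,0,0,0,0,0,1.4]]'
```

```text
time: 47.42
tcp_pos: [0.4638, 0.358, 0.2269]
tcp_rot: [-2.254, -2.188, -0.001]
ft_force: [0.4, 0.0, 1.3]
width: 0.0176
grasp_force: 5.0
time: 47.58
tcp_pos: [0.4638, 0.358, 0.2268]
tcp_rot: [-2.254, -2.188, -0.001]
ft_force: [-0.6, 0.2, 4.2]
width: 0.0181
grasp_force: 5.0
```

```bash
python3 -m inch '[[-0.58,-0.19,-0.1,0,0,0,1.4],[-0.56,-0.16,0,0,0,0,1.4],[0,0,0,0,0,0,1.4]]' 5
python3 -m inch '[[-0.6,-0.09,0,0,0,0,1.4],[-0.6,-0.03,0,0,0,0,1.4],[0,0,0,0,0,0,1.4]]'
```

```text
time: 47.83
tcp_pos: [0.46, 0.3452, 0.2275]
tcp_rot: [2.255, 2.186, -0.0]
ft_force: [2.6, -0.7, -1.5]
width: 0.0181
grasp_force: 5.0
time: 48.08
tcp_pos: [0.4589, 0.3332, 0.2277]
tcp_rot: [2.255, 2.186, 0.001]
ft_force: [3.1, 0.1, -1.1]
width: 0.0176
grasp_force: 5.0
```

```bash
python3 -m inch '[[-0.6,0.08,0,0,0,0,1.4],[-0.6,0.09,0,0,0,0,1.4],[-0.58,0.15,0,0,0,0,1.4],[-0.56,0.2,0,0,0,0,1.4],[0,0,0,0,0,0,1.4]]'
python3 -m inch '[[-0.54,0.26,0,0,0,0,1.4],[-0.51,0.31,0,0,0,0,1.4],[-0.48,0.36,0,0,0,0,1.4],[-0.44,0.41,0,0,0,0,1.4],[0,0,0,0,0,0,1.4]]'
```

```text
time: 48.5
tcp_pos: [0.4629, 0.3093, 0.2276]
tcp_rot: [-2.256, -2.186, 0.002]
ft_force: [-0.2, -0.5, 4.4]
width: 0.0178
grasp_force: 5.0
time: 48.92
tcp_pos: [0.4743, 0.2886, 0.227]
tcp_rot: [-2.255, -2.186, 0.008]
ft_force: [-5.1, -4.2, 4.9]
width: 0.0177
grasp_force: 5.0
```

```bash
python3 -m inch '[[-0.4,0.45,0,0,0,0,1.4],[-0.35,0.49,0,0,0,0,1.4],[-0.3,0.52,0,0,0,0,1.4],[-0.24,0.55,0,0,0,0,1.4],[0,0,0,0,0,0,1.4]]'
```

```text
time: 49.33
tcp_pos: [0.4945, 0.275, 0.2266]
tcp_rot: [-2.256, -2.186, 0.008]
ft_force: [-2.8, -6.1, -1.2]
width: 0.0178
grasp_force: 5.0
```

```bash
python3 -m inch '[[-0.19,0.57,0,0,0,0,1.4],[-0.13,0.58,0,0,0,0,1.4],[-0.06,0.55,0,0,0,0,1.4],[0,0.4,0,0,0,0,1.4],[0,0,0,0,0,0,1.4],[0,0,0,0,0,0,1.4]]'
```

```text
time: 49.83
tcp_pos: [0.5167, 0.2722, 0.2271]
tcp_rot: [2.255, 2.186, -0.001]
ft_force: [0.8, -5.5, -5.8]
width: 0.0178
grasp_force: 5.0
```

```bash
python3 -m inch '[[0,0.1,0,0,0,0,1.4],[0,0,0,0,0,0,1.4],[0,0,0,0,0,0,2.5],[0,0,0,0,0,0,4],[0,0,0,0,0,0,4.5],[0,0,-0.5,0,0,0,4.5],[0,0,-2,0,0,0,4.5],[0,0,-4,0,0,0,4.5],[0,0,-4,0,0,0,4.5],[0,0,-4,0,0,0,4.5]]'
python3 -m inch '[[-2,-0.5,0,0,0,0,4.5],[-2,-0.5,0,0,0,0,4.5],[0,0,0,0,0,0,4.5],[0,0,0,0,0,0,4.5],[0,0,0,0,0,0,4.5]]'
python3 - <<'E'
from h import *
np.set_printoptions(precision=4,suppress=True)
for i in range(2): c=capture('wrist');p,r=tool();print(p)
s=capture('scene');t=capture('top')
for n,cc in (('w',c),('s',s),('t',t)):
    for q,z in (('latch_knob',.154),('lid',.112),('spare',0)):
        for m in finder.mark_of(q,cc):
            if m['p']>.3: print(n,q,m['p'],m['centre'],atz(cc,m['centre'][::-1],z))
# brass-colored pixels & angle of arm in wrist
im=cv2.cvtColor(c['color'],cv2.COLOR_RGB2HSV)
m=((im[...,0]>17)&(im[...,0]<30)&(im[...,1]>190)).astype(np.uint8)
n,l,st,ce=cv2.connectedComponentsWithStats(m);i=1+np.argmax(st[1:,4]);print(st[i],ce[i])
y,x=np.nonzero(l==i);(cx,cy),(w,h),a=cv2.minAreaRect(np.c_[x,y].astype(np.float32));bp=cv2.boxPoints(((cx,cy),(w,h),a));print([atz(c,b,.139)[:2] for b in bp])
E
```

```text
time: 50.67
tcp_pos: [0.5172, 0.2729, 0.3746]
tcp_rot: [2.255, 2.187, -0.0]
ft_force: [0.4, 1.1, 0.6]
width: 0.0451
grasp_force: 0.0
time: 51.08
tcp_pos: [0.5062, 0.2341, 0.3729]
tcp_rot: [-2.254, -2.188, -0.002]
ft_force: [0.8, 0.1, -0.1]
width: 0.0451
grasp_force: 0.0
[0.5062 0.2343 0.3726]
[0.5062 0.2343 0.3724]
w latch_knob 0.75 [154.4, 292.0] [0.5155 0.2732 0.154 ]
w lid 0.61 [230.4, 291.3] [0.514  0.1882 0.112 ]
w spare 0.34 [155.5, 294.4] [0.5218 0.2486 0.    ]
s latch_knob 0.66 [142.0, 301.7] [0.5183 0.279  0.154 ]
s latch_knob 0.51 [226.7, 283.9] [ 0.6421 -0.1048  0.154 ]
s lid 0.74 [170.4, 287.2] [0.5187 0.1841 0.112 ]
s spare 0.56 [301.6, 281.6] [ 0.656  -0.1438  0.    ]
s spare 0.47 [193.7, 313.6] [0.5579 0.2836 0.    ]
t latch_knob 0.41 [234.7, 154.7] [0.5132 0.2788 0.154 ]
t lid 0.96 [232.4, 197.0] [0.5175 0.1888 0.112 ]
t spare 0.64 [178.3, 331.9] [ 0.6524 -0.142   0.    ]Traceback (most recent call last):
  File "<stdin>", line 12, in <module>
    return _wrapfunc(a, 'argmax', axis=axis, out=out, **kwds)
    return bound(*args, **kwds)
ValueError: attempt to get argmax of an empty sequence
```

```bash
python3 -c "
from workcell import order; print(order.finish_job())"
```

```text
the job is handed in; nothing more can be done
None
```

The job is handed in at about 51 s on the robot's clock, with no verdict returned: four spares went into the four empty cells, the fifth was left where it stood on the bench, and the lid is home with the latch across it (about 1.55 rad) by network marks and tool position. However, I viewed 17 pictures, over the limit of 14.

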